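Add the spray bottle to the drying stand and start its timer

TASK

Put the empty aluminium spray bottle to dry: nudge the upturned tumblers apart along the drying tray, two to each side, then stand the bottle upright on the tray between them, in the middle in line with the air outlet. Then push the drip drawer fully home, and last turn the sunken timer dial clockwise until its pointer points at the raised bar mark on the panel. Leave the tumblers standing and do not disturb the dryer ball, the belt buckle or the button tray.

Things in the scene. Friction and masses are not known exactly. Their poses are not given: they have to be found in the camera images.
- dryer: white drying stand fixed on the counter. Origin on the counter under the tray's middle; x to the back, away from the drawer; y along the row of tumblers (at x about 0). Housing x -75 to +105 mm, 380 mm wide. Tray floor 60 mm above the counter, inside x -69 to +54, y -184 to +184 mm, with a 12 mm high lip. Air outlet: grey box 60 mm wide, 36 mm high above the floor, at y 0, x +70 to +100 mm.
- tumbler_a_mid (a point): upturned stainless tumbler, a closed tapered shape 80 mm tall, 56 mm across at its foot and 47 mm across near its top, about 0.16 kg; this point is on its axis half-way up (40 mm above the tray floor); z is up. Outermost at the +y end of the row. All slide easily on the wet tray when pushed low; pushed near the top they may tip.
- tumbler_b_mid (a point): upturned stainless tumbler, a closed tapered shape 80 mm tall, 56 mm across at its foot and 47 mm across near its top, about 0.16 kg; this point is on its axis half-way up (40 mm above the tray floor); z is up. Second from the +y end: the inner one on the +y side. Pushed towards +y it pushes the outermost one along. Neighbours start some 3 to 7 mm apart at the foot.
- tumbler_c_mid (a point): upturned stainless tumbler, a closed tapered shape 80 mm tall, 56 mm across at its foot and 47 mm across near its top, about 0.16 kg; this point is on its axis half-way up (40 mm above the tray floor); z is up. Third from the +y end: the inner one on the -y side. Pushed towards -y it pushes the outermost one along.
- tumbler_d_mid (a point): upturned stainless tumbler, a closed tapered shape 80 mm tall, 56 mm across at its foot and 47 mm across near its top, about 0.16 kg; this point is on its axis half-way up (40 mm above the tray floor); z is up. Outermost at the -y end of the row.
- spray_mid (a point): empty aluminium spray bottle standing on the counter, 150 mm tall, about 0.12 kg: round body 54 mm across up to 88 mm above its foot, a shoulder, then a plain round grey spray cap 30 mm across from 108 to 150 mm above its foot (good to grasp, higher than the tumblers). This point is on the axis half-way up, 75 mm above its foot; z is up.
- drawer (a joint): how far the shallow drip drawer in the front of the drying stand is open, m: 0 is fully home, 0.11 fully out. It slides with about 1.5 N of friction along the stand's x and stays where it is left.
- drawer_front (a point): centre of the drawer's outer face, 30 mm above the counter; axes as the stand's (outer face looks to -x). The plain front panel is 320 mm wide (y), 12 mm thick, from 7 to 53 mm above the counter; it has no handle. The point moves with the drawer.
- console: grey timer console fixed on the counter, 150 mm wide (y), 200 mm deep, 140 mm high; origin on the counter below the dial. Its front, to -x, is a 150 mm square panel whose outward normal points up and to the console's -x, 35 degrees from vertical. A round well 100 mm across and 48 mm deep is sunk square to the panel; the dial sits in it.
- dial_grip (a point): point on the white dial's axis, 28 mm above the well's floor, 20 mm below the panel's face; z is the axis, out of the well; x runs along the grip bar to its end with the black pointer line. Bar 70 mm long (x), 18 mm thick (y), top 12 mm above this point; under it a disc 82 mm across, its top 23 mm below this point. Turns with the dial, stays where left (friction 0.06 N m).
- dial (a joint): angle of the timer dial, rad: 0 (off) has the pointer straight up the slope, at the small round dot; it grows clockwise as seen by someone facing the panel (a turn about minus z of dial_grip), to a stop at 1.9. The raised bar mark on the panel, 18 by 7 mm, is at 1.2.
- spray: the spray bottle; origin at the centre of its foot.
- tumbler_a: same tumbler as tumbler_a_mid; origin at the centre of its foot.
- tumbler_b: same tumbler as tumbler_b_mid; origin at the centre of its foot.
- tumbler_c: same tumbler as tumbler_c_mid; origin at the centre of its foot.
- tumbler_d: same tumbler as tumbler_d_mid; origin at the centre of its foot.
- dryer_ball: green silicone dryer ball, 66 mm; leave alone; origin at its underside.
- buckle: steel belt buckle lying flat, 95 by 68 by 8 mm; leave alone; origin at the centre of its underside.
- button_tray: clear acrylic tray of buttons, 80 by 110 by 25 mm; leave alone; origin at the centre of its underside.
Things that resemble listed ones, but are neither listed nor needed, are in the scene too. Of the things that look like the spray, take the one that is farthest to the robot's left at the start.

How it is judged:
On the way, in this order (a step that is already met when the one before it is completed fails the run):
1. the tumblers are parted: the two inner ones stand at least 112 mm apart, centre to centre, all upright on the tray (horizontal distance between tumbler_b_mid and tumbler_c_mid above 0.112 m and angle between each of tumbler_a_mid, tumbler_b_mid, tumbler_c_mid, tumbler_d_mid's own z axis and vertical below 0.1 rad and z of tumbler_a_mid in the frame of dryer between 0.094 and 0.106 m and z of tumbler_b_mid in the frame of dryer between 0.094 and 0.106 m and z of tumbler_c_mid in the frame of dryer between 0.094 and 0.106 m and z of tumbler_d_mid in the frame of dryer between 0.094 and 0.106 m), for 0.2 s.
2. the spray bottle stands upright and released on the tray, within 22 mm of its middle along the row, two tumblers on each side (y of spray_mid in the frame of dryer between -0.022 and 0.022 m and x of spray_mid in the frame of dryer between -0.045 and 0.035 m and z of spray_mid in the frame of dryer between 0.129 and 0.141 m and angle between each of spray_mid, tumbler_a_mid, tumbler_b_mid, tumbler_c_mid, tumbler_d_mid's own z axis and vertical below 0.1 rad and contact force between spray and the fingers below 0.1 N and y of each of tumbler_a_mid, tumbler_b_mid in the frame of dryer above 0.03 m and y of each of tumbler_c_mid, tumbler_d_mid in the frame of dryer below -0.03 m and z of tumbler_a_mid in the frame of dryer between 0.094 and 0.106 m and z of tumbler_b_mid in the frame of dryer between 0.094 and 0.106 m and z of tumbler_c_mid in the frame of dryer between 0.094 and 0.106 m and z of tumbler_d_mid in the frame of dryer between 0.094 and 0.106 m), for 0.2 s.
3. the drip drawer is pushed home (within 6 mm) (value of joint drawer below 0.006 m), for 0.2 s.
4. the timer dial points at the bar mark (1.2 rad, within 0.13) (value of joint dial between 1.07 and 1.33 rad and velocity of joint dial between -0.1 and 0.1 rad/s), for 0.2 s.
At the end, for the whole second after the job is handed in: The spray bottle stands upright (within 0.1 rad), released and at rest on the tray floor, within 22 mm of the tray's middle along the row; two tumblers stand upright on the tray on each side of it; the drawer is home within 6 mm; the dial stands at 1.2 rad within 0.13 (all of step 2 and linear speed of each of spray, tumbler_a, tumbler_b, tumbler_c, tumbler_d below 0.02 m/s and value of joint drawer below 0.006 m and value of joint dial between 1.07 and 1.33 rad and velocity of joint dial between -0.05 and 0.05 rad/s); the robot touches nothing.
It fails at once if the dryer ball, buckle or button tray is moved more than 30 mm (distance of any of dryer_ball, buckle, button_tray from where it was at the start of the episode above 0.03 m).
It fails at once if a tumbler is tipped more than 0.6 rad (angle between any of tumbler_a_mid, tumbler_b_mid, tumbler_c_mid, tumbler_d_mid's own z axis and vertical above 0.6 rad).
It also fails if it takes over 72 s, if anything falls off the work surface, if the arm or the gripper's body presses on something with over 40 N, if the wrist force passes 120 N, or if a joint passes its speed limit or range.

ROBOT

A 7-joint arm with a two-finger parallel gripper is mounted at the origin on the work surface. World frame = base frame: x ahead of the robot, y to its left, z up, the work surface at z = 0. Lengths are in m, angles in rad, forces in N, time in s.
With the tool pointing down it reaches from about 0.35 to 0.9 m from the base axis. Payload 19.9 kg.
Tool frame: the origin (TCP) lies midway between the tips of the shut fingers; the grasp point (between the pads) lies 19 mm behind it (bot.tcp_to_grasp is the distance from the TCP to the grasp point, in m); z points along the fingers, y is the direction in which the jaws open and shut (so a half turn about z gives the same grasp; the last joint's range is limited). The gripper opens to 85 mm and grips with 20 to 120 N. Pads are 22 mm wide; open, the fingers measure 114 mm over their backs; the gripper's body (76 mm by 85 mm) begins 54 mm behind the grasp point. The pads swing forward as they close: fully open they stand 13 mm farther back than shut.
Start: joints at [1.077, 0.417, -0.01, 1.614, 0.005, 1.111, -0.053], TCP at [0.273, -0.562, 0.207] pointing down, gripper open.
Joint ranges: [-2.81, 2.81], [-0.39, 2.02], [-1.27, 1.25], [0.06, 2.57], [-1.19, 4.33], [0.19, 2], [-2.82, 2.82]. Speed limits (rad/s): [1.89, 1.89, 2.39, 2.39, 3.01, 3.01, 3.01].

INTERFACE

Orientations are given as [roll, pitch, yaw] about the fixed x, y, z axes, in that order (R = Rz(yaw) Ry(pitch) Rx(roll)).
In Python, from workcell import sense, optics, bot gives the robot as it stands. The module is installed in compiled form; this text tells all that it offers.
- The arm moves only by the shell command python3 -m jog 'ROWS' [OPENING]. ROWS is JSON, a list of rows, each an object of numbers: "tx", "ty", "tz": the shift along the tool's x, y, z in cm; "twist": the turn about the tool's z in rad. A call has 1 to 20 rows; each row is the pose to reach, as a shift and turn from the pose commanded when the call began, along the tool's axes at that moment; what a row does not reach only later rows make up. A row lasts 1/8 s, in which the tool goes at most 62.5 mm and 10.7 degrees, less where a joint would pass 70% of its speed; a pose out of reach is approached as far as the arm can. A call with a gripper value outside its range is refused whole. OPENING is the closure, from -1 (fully open) to 1 (shut), so that 0 is half open, set as the call begins (- or left out, the last holds). The fingers move at their own pace and stop on an object; the grip force is fixed at half the most. Time passes only in rows, so rows that repeat a pose let the fingers close. It gives the time, the measured TCP pose, the force and the opening at its end, in the units of the state.
- sense(): the state, without advancing time (a new reading comes with each control period).
- optics.capture(name): name is "side" or "top" or "wrist"; returns a dict with "image" (384x512x3 uint8, red, green, blue), "z_map" (384x512 float32, m along the optical axis (not along the pixel's ray), 0 where there is no reading), "fx", "fy", "cx", "cy" (pixels), "xyz" and "attitude" of the camera in the world; the wrist camera has in their place "hand_eye" (4x4, takes a point from camera to tool coordinates, whose origin is the TCP and whose axes are the flange's). Camera axes: x right, y up, looking along -z (the intrinsics and any distortion apply to the point x, -y, -z); pixel columns grow to the right and rows downward; lengths in m; the calibration is good to about 2 mm. A picture is of the moment at which its call begins: read the wrist's pose just before it.
- bot.job_done(): hands the job in, once; it reports no verdict.
Trained networks look in the newest picture that a camera, given by its name, has taken for a name from the list of things; names that differ only in an ending like _2 or _b are one class to them, and where a whole thing is asked for, a point or a joint stands for the part that bears it (a point fixed in the world has none). Each returns a list of dicts, best first, with "confidence" (0 to 1); they miss things now and then, are a little off and sometimes report something else, mostly with a low value. They report only what shows in the picture. A call takes as long as a camera call. They do not tell look-alikes from the thing itself.
- optics.look_for(camera, thing): "at" ([x, y, z] in m, in world coordinates, good to about 4 mm: the middle of the surface that is visible of it).
- optics.masks_of(camera, thing): "pixels" (384x512 bool, what is visible of it).
The state is a dict: "clock": time; "joint_pos": joint angles; "qvel": joint speeds; "joint_torque": joint torques, N m; "eef_pos": TCP position; "tcp_rot": TCP orientation; "force": force on the tool from outside, world axes, zero at the start; "torque": the same for the moment, N m; "width": finger opening in m.
Only numpy, scipy, OpenCV 4.12 (cv2) and the standard library are available. Lean on these libraries where they do the work, as an engineer would, in place of code of your own. Each camera call takes 0.05 s, during which the arm holds its last target. There are 200 camera calls.

## Working session

There is one attempt and no reset: what is moved stays moved. The work goes in short steps, Python scripts to look and compute and a shell command to move; the robot and the scene stay as the last step left them, time stands still between calls to the robot, and variables do not carry over. Pictures are saved under pics/ and viewed, about 8 in all and at most 12, crops included, and the job is handed in when it is done.

```bash
mkdir -p pics
cat > h.py <<'E'
import numpy as np,cv2
from scipy.spatial.transform import Rotation as R
from workcell import sense,optics,bot
def rot(a):
    a=np.array(a,float)
    return a if a.shape==(3,3) else (R.from_euler('xyz',a).as_matrix() if a.size==3 else R.from_quat(a).as_matrix())
def cloud(c,s=None):
    z=c['z_map'];v,u=np.mgrid[:z.shape[0],:z.shape[1]]
    p=np.stack([(u-c['cx'])/c['fx']*z,-(v-c['cy'])/c['fy']*z,-z],-1)
    if 'hand_eye' in c:
        H=np.array(c['hand_eye']);p=p@H[:3,:3].T+H[:3,3]
        w=p@rot(s['tcp_rot']).T+np.array(s['eef_pos'])
    else: w=p@rot(c['attitude']).T+np.array(c['xyz'])
    w[z<=0]=np.nan
    return w
def save(c,n,crop=None,k=1):
    i=c['image'][...,::-1]
    if crop: i=i[crop[0]:crop[1],crop[2]:crop[3]]
    cv2.imwrite('pics/'+n,cv2.resize(i,None,fx=k,fy=k))
E
python3 - <<'E'
from h import *
s=sense();print(s)
im=[]
for n in('side','top'):
    c=optics.capture(n);print(n,{k:v for k,v in c.items() if k not in('image','z_map')})
    save(c,n+'0.png');np.save(n+'w.npy',cloud(c))
    for t in ['dryer','tumbler_a','spray','drawer_front','console','dial_grip','dryer_ball','buckle','button_tray']:
        print(t,[(np.round(d['at'],3).tolist(),round(d['confidence'],2)) for d in optics.look_for(n,t)[:6]])
E
```

```text
{'clock': 0.0, 'joint_pos': array([ 1.07752088,  0.41797229, -0.01035067,  1.614162  ,  0.00470642,
        1.11069124, -0.05298626]), 'qvel': array([-0.00205641,  0.0024614 ,  0.00067472, -0.0003816 , -0.00181177,
        0.00161016, -0.00024437]), 'joint_torque': array([ 6.14681767e-05, -8.64433980e+01,  6.79524522e-01, -4.34896803e+01,
        1.91681727e-02,  7.36703718e-03, -3.51561698e-05]), 'eef_pos': array([ 0.27270412, -0.5619577 ,  0.20686624]), 'tcp_rot': array([-3.14038643e+00,  7.70801254e-05,  4.51843855e-01]), 'force': array([-0.4317538 , -0.67901614,  0.41230447]), 'torque': array([-0.03698157,  0.02511451,  0.03582031]), 'width': 0.08543754345718192}
side {'fx': 431.9824213347033, 'fy': 431.9824213347033, 'cx': 255.66764131096772, 'cy': 193.13275434226273, 'xyz': array([0.26775822, 0.75130133, 0.93964672]), 'attitude': array([ 0.72007472,  0.00829445, -2.74191737])}
dryer [([0.574, 0.229, 0.062], 0.65), ([0.508, -0.313, 0.07], 0.51), ([0.507, 0.188, 0.01], 0.5)]
tumbler_a [([0.62, 0.151, 0.13], 0.84), ([0.616, 0.21, 0.131], 0.74), ([0.612, 0.276, 0.121], 0.65), ([0.6
[... 824 characters left out ...]
84), ([0.619, 0.141, 0.141], 0.76), ([0.633, 0.076, 0.142], 0.59), ([0.612, 0.252, 0.136], 0.58), ([0.51, 0.174, 0.016], 0.27)]
spray [([0.587, -0.089, 0.098], 0.94), ([0.71, -0.242, 0.092], 0.94), ([0.338, -0.204, 0.099], 0.8), ([0.677, -0.335, 0.095], 0.62), ([0.612, 0.25, 0.14], 0.17)]
drawer_front [([0.507, 0.174, 0.015], 0.62), ([0.419, -0.114, 0.008], 0.42), ([0.592, -0.088, 0.1], 0.23)]
console [([0.516, -0.326, 0.107], 0.84), ([0.416, -0.116, 0.005], 0.6)]
dial_grip [([0.508, -0.318, 0.071], 0.63), ([0.613, 0.258, 0.141], 0.15)]
dryer_ball [([0.502, 0.466, 0.051], 0.69)]
buckle [([0.416, -0.117, 0.009], 0.91)]
button_tray [([0.737, -0.14, 0.003], 0.73), ([0.633, 0.077, 0.138], 0.31)]
```

View pics/top0.png

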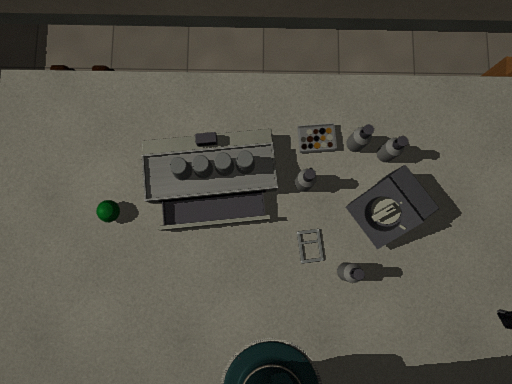

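View pics/side0.png

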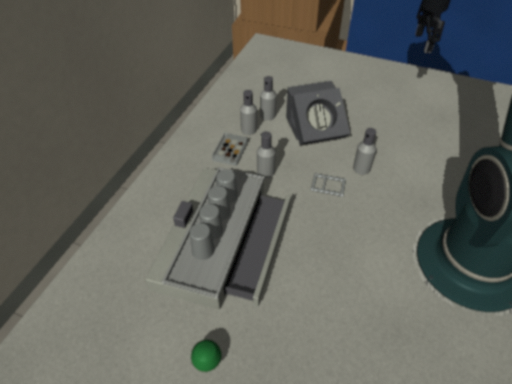

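The top view shows the tumbler row at (180–246, 165), the open drawer below it, and four bottles. The leftmost is at (306, 179). The console is at (390, 208). The side view agrees. Next I measure the dryer, drawer, bottle and dial.

Run:
```python
from h import *
W={}
for n in('top','side'):
    w=np.load(n+'w.npy')
    m=(w[...,0]>.45)&(w[...,0]<.8)&(w[...,1]>-.06)&(w[...,1]<.42)
    print(n)
    # housing + lip region z 0.052-0.08
    for lo,hi in((.054,.085),(.085,.105)):
        q=m&(w[...,2]>lo)&(w[...,2]<hi); p=w[q][:,:2]
        q8=cv2.morphologyEx(q.astype(np.uint8),cv2.MORPH_OPEN,np.ones((2,2),np.uint8))>0
        p=w[q8][:,:2]
        print(lo,len(p),np.median(w[q8][:,2]),cv2.minAreaRect((p*1000).astype(np.float32)))
    # tumbler tops
    q=m&(w[...,2]>.13)&(w[...,2]<.15)
    k,l,st,ce=cv2.connectedComponentsWithStats(q.astype(np.uint8))
    for i in range(1,k):
        if st[i,4]>20:
            p=w[l==i]; (c,r)=cv2.minEnclosingCircle((p[:,:2]*1000).astype(np.float32)); print('tum',np.round(c,1),round(r,1),np.round(np.median(p,0),3))
    # spray cap tops
    q=(w[...,2]>.14)&(w[...,2]<.16)&(w[...,1]<0)&(w[...,0]>.25)
    k,l,st,ce=cv2.connectedComponentsWithStats(q.astype(np.uint8))
    for i in range(1,k):
        if st[i,4]>8:
            p=w[l==i]; (c,r)=cv2.minEnclosingCircle((p[:,:2]*1000).astype(np.float32)); print('cap',np.round(c,1),round(r,1),np.round(p.mean(0),3))
    # drawer things z .02-.056
    q=m&(w[...,2]>.035)&(w[...,2]<.058)&(w[...,0]<.56); p=w[q]; print('drawer',len(p),cv2.minAreaRect((p[:,:2]*1000).astype(np.float32)))
    # panel plane
    d=w[(abs(w[...,0]-.508)<.09)&(abs(w[...,1]+.317)<.09)&(w[...,2]>.02)]
    best=0
    rng=np.random.default_rng(0)
    for _ in range(600):
        a,b,c=d[rng.choice(len(d),3)]; nn=np.cross(b-a,c-a); L=np.linalg.norm(nn)
        if L<1e-5: continue
        nn/=L*np.sign(nn[2]); 
        if not .7<nn[2]<.93: continue
        s=(abs((d-a)@nn)<.003).sum()
        if s>best: best=s;N=nn;A=a
    ins=d[abs((d-A)@N)<.004]; A=ins.mean(0); N=np.linalg.svd(ins-A)[2][2]; N*=np.sign(N[2])
    print('panel',best,len(d),N,np.degrees(np.arccos(N[2])),A,'yaw',np.arctan2(-N[1],-N[0]))
```

```text
top
0.054 6492 nan ((597.8656005859375, 174.76852416992188), (261.6823425292969, 382.06744384765625), 6.466419219970703)
0.085 338 nan ((664.7135009765625, 169.4856719970703), (200.45852661132812, 123.20886993408203), 97.11968994140625)
tum [639.7  80.6] 24.2 [0.639 0.08  0.14 ]
tum [633.7 139.8] 24.0 [0.632 0.139 0.14 ]
tum [625.8 200.4] 24.1 [0.625 0.2   0.14 ]
tum [619.6 260.8] 24.3 [0.619 0.26  0.14 ]
cap [ 723.3 -252.7] 15.8 [ 0.722 -0.253  0.15 ]
cap [ 693.4 -344.7] 16.2 [ 0.691 -0.344  0.149]
cap [599.2 -95.2] 16.1 [ 0.598 -0.094  0.149]
cap [ 564.8 -327. ] 8.5 [ 0.564 -0.327  0.142]
cap [ 517.9 -358.9] 10.2 [ 0.519 -0.36   0.142]
cap [ 483.8 -386.4] 12.6 [ 0.483 -0.388  0.142]
cap [ 336.9 -217.6] 16.2 [ 0.336 -0.217  0.15 ]
drawer 706 ((505.5462646484375, 185.9815216064453), (352.49407958984375, 108.51671600341797), 89.97720336914062)
panel 1529 3612 [-0.33877269  0.46109187  0.82013861] 34.90132797243588 [ 0.50124781 -0.30852151  0.10227696] yaw -0.937147377557853
side
0.054 6801 nan ((649.093017578125, 164.33380126953125), (272.295166015625, 390.7060852050781), 21.754566192626953)
0.085 541 nan ((665.9913940429688, 174.38238525390625), (120.45565795898438, 243.0363311767578), 6.647693157196045)
tum [640.4  85.4] 24.2 [0.639 0.088 0.14 ]
tum [634.5 142.8] 25.3 [0.633 0.148 0.14 ]
tum [626.9 204.2] 24.2 [0.625 0.207 0.14 ]
tum [620.4 264.7] 24.6 [0.619 0.267 0.14 ]
cap [1551.9 -344.9] 263.8 [ 1.551 -0.314  0.15 ]
cap [ 694.5 -342.7] 17.3 [ 0.694 -0.34   0.149]
cap [ 726.5 -250.9] 17.6 [ 0.724 -0.248  0.149]
cap [ 561.5 -325.1] 11.0 [ 0.562 -0.326  0.141]
cap [ 337.9 -212.6] 18.0 [ 0.338 -0.212  0.149]
cap [601.2 -90.4] 18.4 [ 0.6   -0.088  0.149]
drawer 1035 ((505.4862976074219, 188.407958984375), (108.32524871826172, 360.995361328125), 0.16424502432346344)
panel 1082 2680 [-0.34200574  0.46143355  0.81860317] 35.05479047357637 [ 0.50195897 -0.30246042  0.09995596] yaw -0.9329633677230006
```

```bash
python3 -m jog '[{"tx":0,"ty":0,"tz":-10},{"tx":0,"ty":0,"tz":-15}]'
```

```text
schema error: expected keys tx, ty, tz, twist
```

Run:
```python
from h import *
ya=.112;ex=np.array([np.cos(ya),np.sin(ya)]);ey=np.array([-np.sin(ya),np.cos(ya)])
for n in('top','side'):
    w=np.load(n+'w.npy').reshape(-1,3);w=w[np.isfinite(w).all(1)]
    w=w[(w[:,0]>.4)&(w[:,0]<.85)&(w[:,1]>-.1)&(w[:,1]<.45)]
    X=w[:,:2]@ex;Y=w[:,:2]@ey;z=w[:,2]
    q=(abs(z-.096)<.004)&(X>.69); print(n,'outlet X',np.percentile(X[q],[2,98]),'Y',np.percentile(Y[q],[2,98]),q.sum())
    # outlet yaw
    q=(abs(z-.072)<.003); print('lip X',np.percentile(X[q],[.5,2,98,99.5]),'Y',np.percentile(Y[q],[.5,2,98,99.5]),q.sum())
    h=np.histogram(X[q],np.arange(.54,.80,.006));print([(round(a,3),b) for a,b in zip(h[1],h[0]) if b>25])
    # yaw from front edge: lip, per Y bin min X
    q&=(X<.62)&(X>.56)
    bins=np.arange(-.05,.33,.02);P=[(b,np.percentile(X[q&(Y>b)&(Y<b+.02)],50)) for b in bins if (q&(Y>b)&(Y<b+.02)).sum()>3]
    P=np.array(P);print('slope front',np.polyfit(P[:,0],P[:,1],1))
    q=(z>.045)&(z<.057)&(X<.57)
    h=np.histogram(X[q],np.arange(.40,.60,.006));print('dr',[(round(a,3),b) for a,b in zip(h[1],h[0]) if b>8]);q&=(X<.5);print(np.percentile(Y[q],[1,99]),np.percentile(X[q],[1,5,50]))
    for nm,p in zip('abcd',[(620,262.5),(626,202),(634,141),(640,82)]): print(nm,np.dot(p,ex).round(1),np.dot(p,ey).round(1))
```

```text
top outlet X [0.71105374 0.74074691] Y [0.08340463 0.14137406] 209
lip X [0.56653059 0.566944   0.71094115 0.71266517] Y [-0.07716555 -0.07636696  0.30137007  0.30214707] 713
[(np.float64(0.564), np.int64(133)), (np.float64(0.57), np.int64(123)), (np.float64(0.618), np.int64(28)), (np.float64(0.69), np.int64(42)), (np.float64(0.696), np.int64(205))]
slope front [0.01914943 0.56888278]
dr [(np.float64(0.478), np.int64(68)), (np.float64(0.484), np.int64(224)), (np.float64(0.49), np.int64(173)), (np.float64(0.562), np.int64(109))]
[-0.04257954  0.26730808] [0.48254482 0.48291789 0.4882903 ]
a 645.5 191.6
b 644.7 130.8
c 645.8 69.3
d 645.2 10.0
side outlet X [0.71316699 0.7422901 ] Y [0.08763951 0.14508309] 229
lip X [0.56600357 0.56848101 0.71430369 0.73380313] Y [-0.14259643 -0.13314529  0.30441129  0.30529339] 977
[(np.float64(0.564), np.int64(100)), (np.float64(0.57), np.int64(222)), (np.float64(0.618), np.int64(49)), (np.float64(0.624), np.int64(29)), (np.float64(0.63), np.int64(27)), (np.float64(0.696), np.int64(234)), (np.float64(0.702), np.int64(65))]
slope front [0.01798781 0.57039486]
dr [(np.float64(0.484), np.int64(284)), (np.float64(0.49), np.int64(258)), (np.float64(0.496), np.int64(14)), (np.float64(0.562), np.int64(39)), (np.float64(0.568), np.int64(142))]
[-0.04017692  0.27346935] [0.48427558 0.48455975 0.48980342]
a 645.5 191.6
b 644.7 130.8
c 645.8 69.3
d 645.2 10.0
```

```bash
cat >> h.py <<'E'
def go(t,yaw=None):
    s=sense();M=rot(s['tcp_rot']);y0=s['tcp_rot'][2]
    d=M.T@(np.array(t)-s['eef_pos'])*100
    tw=0 if yaw is None else (y0-yaw+np.pi)%(2*np.pi)-np.pi
    print('tx %.2f ty %.2f tz %.2f twist %.3f'%(*d,tw), 'now',np.round(s['eef_pos'],4),np.round(s['tcp_rot'],3),'w',round(s['width'],4),'F',np.round(s['force'],1))
E
python3 -c "
from h import *
go([.626,.203,.27],1.67)"
```

```text
tx 65.18 ty -53.43 tz -6.25 twist -1.218 now [ 0.2729 -0.5623  0.2075] [3.142 0.    0.452] w 0.0851 F [ 1.   0.6 -0.1]
```

```bash
python3 -m jog '[{"tx":0,"ty":0,"tz":-6.25,"twist":0},{"tx":10,"ty":-8,"tz":-6.25,"twist":-0.18},{"tx":20,"ty":-16,"tz":-6.25,"twist":-0.36},{"tx":30,"ty":-24,"tz":-6.25,"twist":-0.54},{"tx":40,"ty":-32,"tz":-6.25,"twist":-0.72},{"tx":50,"ty":-40,"tz":-6.25,"twist":-0.9},{"tx":60,"ty":-48,"tz":-6.25,"twist":-1.08},{"tx":65.18,"ty":-53.43,"tz":-6.25,"twist":-1.218},{"tx":65.18,"ty":-53.43,"tz":-6.25,"twist":-1.218},{"tx":65.18,"ty":-53.43,"tz":-6.25,"twist":-1.218},{"tx":65.18,"ty":-53.43,"tz":-6.25,"twist":-1.218},{"tx":65.18,"ty":-53.43,"tz":-6.25,"twist":-1.218},{"tx":65.18,"ty":-53.43,"tz":-6.25,"twist":-1.218},{"tx":65.18,"ty":-53.43,"tz":-6.25,"twist":-1.218},{"tx":65.18,"ty":-53.43,"tz":-6.25,"twist":-1.218},{"tx":65.18,"ty":-53.43,"tz":-6.25,"twist":-1.218},{"tx":65.18,"ty":-53.43,"tz":-6.25,"twist":-1.218},{"tx":65.18,"ty":-53.43,"tz":-6.25,"twist":-1.218}]' -1
python3 - <<'E'
from h import *
go([.626,.203,.078],1.67)
s=sense();c=optics.capture('wrist');w=cloud(c,s);save(c,'w1.png')
q=(w[...,2]>.133)&(w[...,2]<.148)
k,l,st,ce=cv2.connectedComponentsWithStats(q.astype(np.uint8))
for i in range(1,k):
    if st[i,4]>50:
        p=w[l==i]; cc,r=cv2.minEnclosingCircle((p[:,:2]*1000).astype(np.float32)); print(np.round(cc,1),round(r,1),np.median(p[:,2]),st[i])
for d in optics.look_for('wrist','tumbler_b'): print(d)
E
```

```text
clock: 3.25
eef_pos: [0.6261, 0.2017, 0.2702]
tcp_rot: [3.141, 0.001, 1.668]
force: [-0.0, -0.5, -0.4]
width: 0.0853
tx 0.14 ty -0.00 tz 19.22 twist -0.002 now [0.6261 0.2017 0.2702] [3.141e+00 1.000e-03 1.668e+00] w 0.0853 F [-0.  -0.5 -0.4]
[618.9 259.4] 23.6 0.14069325013697465 [ 229   77   53   55 2308]
[625.1 199.2] 23.9 0.14069493320868792 [ 231  146   50   50 1952]
[633.  138.8] 23.8 0.14062840656609632 [ 235  207   47   45 1679]
[639.5  79.1] 24.4 0.140643974415771 [ 236  260   44   42 1455]
{'at': [0.6186, 0.2662, 0.1424], 'confidence': 0.76}
{'at': [0.635, 0.0867, 0.1385], 'confidence': 0.76}
{'at': [0.6255, 0.2141, 0.1374], 'confidence': 0.74}
{'at': [0.6294, 0.1491, 0.141], 'confidence': 0.49}
```

```bash
python3 -m jog '[{"tx":0,"ty":0,"tz":6,"twist":0},{"tx":-0.1,"ty":0,"tz":11,"twist":0},{"tx":-0.1,"ty":0,"tz":15,"twist":0},{"tx":-0.1,"ty":0,"tz":18,"twist":0},{"tx":-0.1,"ty":0,"tz":19.2,"twist":0},{"tx":-0.1,"ty":0,"tz":19.2,"twist":0}]' -1 && python3 -m jog '[{"tx":0,"ty":0,"tz":0,"twist":0},{"tx":0,"ty":0,"tz":0,"twist":0},{"tx":0,"ty":0,"tz":0,"twist":0},{"tx":0,"ty":0,"tz":0,"twist":0},{"tx":0,"ty":0,"tz":0,"twist":0},{"tx":0,"ty":0,"tz":0,"twist":0}]' 1; python3 -c "
from h import *
go([.6212,.2535,.078],1.67)"
```

```text
clock: 4.1
eef_pos: [0.6261, 0.2018, 0.0781]
tcp_rot: [-3.141, -0.0, 1.67]
force: [0.9, -0.3, 0.5]
width: 0.0856
clock: 4.85
eef_pos: [0.6269, 0.2023, 0.0795]
tcp_rot: [3.139, -0.0, 1.67]
force: [-1.1, 0.0, 8.7]
width: 0.0474
tx 5.15 ty -0.06 tz 0.15 twist -0.000 now [0.6269 0.2023 0.0795] [ 3.139 -0.     1.67 ] w 0.0474 F [-1.1  0.   8.7]
```

```bash
python3 -m jog '[{"tx":0.5,"ty":0,"tz":0,"twist":0},{"tx":1,"ty":0,"tz":0,"twist":0},{"tx":1.5,"ty":0,"tz":0,"twist":0},{"tx":2,"ty":0,"tz":0,"twist":0},{"tx":2.5,"ty":0,"tz":0,"twist":0},{"tx":3,"ty":0,"tz":0,"twist":0},{"tx":3.5,"ty":0,"tz":0,"twist":0},{"tx":4,"ty":0,"tz":0,"twist":0},{"tx":4.5,"ty":0,"tz":0,"twist":0},{"tx":5,"ty":0,"tz":0,"twist":0},{"tx":5.1,"ty":0,"tz":0,"twist":0},{"tx":5.1,"ty":0,"tz":0,"twist":0}]' 1 && python3 -m jog '[{"tx":0,"ty":0,"tz":0,"twist":0},{"tx":0,"ty":0,"tz":0,"twist":0},{"tx":0,"ty":0,"tz":0,"twist":0},{"tx":0,"ty":0,"tz":0,"twist":0},{"tx":0,"ty":0,"tz":-4,"twist":0},{"tx":0,"ty":0,"tz":-9,"twist":0},{"tx":0,"ty":0,"tz":-14,"twist":0},{"tx":0,"ty":0,"tz":-14,"twist":0}]' -1
python3 - <<'E'
from h import *
go([.634,.140,.22],1.67)
s=sense();c=optics.capture('top');w=cloud(c)
c=optics.capture('wrist');
for w in (w,cloud(c,s)):
  q=(w[...,2]>.13)&(w[...,2]<.148)&(w[...,0]>.56)&(w[...,0]<.67)&(w[...,1]>.03)
  k,l,st,ce=cv2.connectedComponentsWithStats(q.astype(np.uint8))
  for i in range(1,k):
    if st[i,4]>50:
        p=w[l==i]; cc,r=cv2.minEnclosingCircle((p[:,:2]*1000).astype(np.float32)); print(np.round(cc,1),round(r,1),np.median(p[:,2]),st[i])
E
```

```text
clock: 6.35
eef_pos: [0.6219, 0.2531, 0.0795]
tcp_rot: [3.139, -0.001, 1.67]
force: [-0.1, -0.3, 7.8]
width: 0.0478
clock: 7.35
eef_pos: [0.6224, 0.2537, 0.2221]
tcp_rot: [3.136, -0.002, 1.67]
force: [-0.6, -1.0, -1.1]
width: 0.0856
tx -11.43 ty 0.03 tz 0.19 twist -0.000 now [0.6224 0.2537 0.2221] [ 3.136e+00 -2.000e-03  1.670e+00] w 0.0856 F [-0.6 -1.  -1.1]
[639.5  80.4] 23.9 0.13989849177905356 [236 150  18  18 245]
[634.4 139.2] 23.4 0.13985736350872435 [215 152  17  18 189]
[614.4 307. ] 23.7 0.14342679071302422 [ 221   83   64   66 3276]
[621.9 251.3] 24.0 0.14326053048391324 [ 226  157   60   60 2824]
[634.4 140.3] 24.1 0.14300223778946533 [ 231  278   52   51 2160]
[640.5  82.4] 23.7 0.14270013278596355 [ 233  331   49   38 1495]
```

```bash
python3 -m jog '[{"tx":-5,"ty":0,"tz":0,"twist":0},{"tx":-10,"ty":0,"tz":0,"twist":0},{"tx":-11.4,"ty":0.05,"tz":0,"twist":0},{"tx":-11.4,"ty":0.05,"tz":6,"twist":0},{"tx":-11.4,"ty":0.05,"tz":11,"twist":0},{"tx":-11.4,"ty":0.05,"tz":13.5,"twist":0},{"tx":-11.4,"ty":0.05,"tz":14.4,"twist":0},{"tx":-11.4,"ty":0.05,"tz":14.4,"twist":0}]' -1 && python3 -m jog '[{"tx":0,"ty":0,"tz":0,"twist":0},{"tx":0,"ty":0,"tz":0,"twist":0},{"tx":0,"ty":0,"tz":0,"twist":0},{"tx":0,"ty":0,"tz":0,"twist":0},{"tx":0,"ty":0,"tz":0,"twist":0},{"tx":0,"ty":0,"tz":0,"twist":0},{"tx":-0.5,"ty":0,"tz":0,"twist":0},{"tx":-1,"ty":0,"tz":0,"twist":0},{"tx":-1.5,"ty":0,"tz":0,"twist":0},{"tx":-2,"ty":0,"tz":0,"twist":0},{"tx":-2.3,"ty":0,"tz":0,"twist":0},{"tx":-2.3,"ty":0,"tz":0,"twist":0}]' 1 && python3 -m jog '[{"tx":0,"ty":0,"tz":0,"twist":0},{"tx":0,"ty":0,"tz":0,"twist":0},{"tx":0,"ty":0,"tz":0,"twist":0},{"tx":0,"ty":0,"tz":0,"twist":0},{"tx":0,"ty":0,"tz":-4,"twist":0},{"tx":0,"ty":0,"tz":-9,"twist":0},{"tx":0,"ty":0,"tz":-14,"twist":0},{"tx":0,"ty":0,"tz":-18,"twist":0},{"tx":0,"ty":0,"tz":-18,"twist":0}]' -1
python3 - <<'E'
from h import *
go([.599,-.093,.26],1.43)
s=sense();c=optics.capture('wrist');w=cloud(c,s)
q=(w[...,2]>.13)&(w[...,2]<.156)&(w[...,0]>.54)&(w[...,0]<.67)
k,l,st,ce=cv2.connectedComponentsWithStats(q.astype(np.uint8))
for i in range(1,k):
    if st[i,4]>50:
        p=w[l==i]; cc,r=cv2.minEnclosingCircle((p[:,:2]*1000).astype(np.float32)); print(np.round(cc,1),round(r,1),np.median(p[:,2]),st[i])
E
```

```text
clock: 8.45
eef_pos: [0.6326, 0.1398, 0.0738]
tcp_rot: [-3.141, -0.0, 1.67]
force: [-0.5, 0.3, 0.5]
width: 0.0854
clock: 9.95
eef_pos: [0.636, 0.1165, 0.0753]
tcp_rot: [3.139, -0.0, 1.669]
force: [0.3, -0.5, 7.5]
width: 0.0478
clock: 11.08
eef_pos: [0.6362, 0.117, 0.2572]
tcp_rot: [3.137, -0.0, 1.67]
force: [0.2, 0.6, -0.1]
width: 0.0854
tx -20.53 ty -5.78 tz -0.31 twist 0.240 now [0.6362 0.117  0.2572] [ 3.137 -0.     1.67 ] w 0.0854 F [ 0.2  0.6 -0.1]
[620.8 248.5] 23.5 0.14064819441858498 [ 223    0   62   40 1971]
[634.7 115.8] 23.9 0.1406440412264435 [ 229  146   52   53 2173]
[641.8  60.3] 23.9 0.14064417948509111 [ 232  205   49   49 1886]
[599.1 -95. ] 16.1 0.14692720396574066 [187 339  31  34 679]
```

```bash
python3 -c "
from h import *
go([.599,-.0945,.112],1.67)"
python3 -m jog '[{"tx":-5,"ty":-1.5,"tz":0,"twist":0},{"tx":-10,"ty":-3,"tz":0,"twist":0},{"tx":-16,"ty":-4.5,"tz":0,"twist":0},{"tx":-20.65,"ty":-5.8,"tz":0,"twist":0},{"tx":-20.65,"ty":-5.8,"tz":0,"twist":0},{"tx":-20.65,"ty":-5.8,"tz":4,"twist":0},{"tx":-20.65,"ty":-5.8,"tz":9,"twist":0},{"tx":-20.65,"ty":-5.8,"tz":12.5,"twist":0},{"tx":-20.65,"ty":-5.8,"tz":14.5,"twist":0},{"tx":-20.65,"ty":-5.8,"tz":14.5,"twist":0}]' -1; python3 -c "
from h import *
go([.599,-.0945,.112],1.67)"
```

```text
tx -20.65 ty -5.74 tz 14.29 twist -0.000 now [0.6355 0.1166 0.255 ] [ 3.14 -0.    1.67] w 0.0856 F [-0.2  0.4 -1. ]
clock: 12.38
eef_pos: [0.5972, -0.0941, 0.1079]
tcp_rot: [-3.14, -0.001, 1.67]
force: [-0.1, -0.3, 0.2]
width: 0.0856
tx -0.06 ty 0.17 tz -0.41 twist 0.000 now [ 0.5972 -0.0941  0.1079] [-3.14e+00 -1.00e-03  1.67e+00] w 0.0856 F [-0.1 -0.3  0.2]
```

```bash
python3 -m jog '[{"tx":0,"ty":0.17,"tz":-0.4,"twist":0},{"tx":0,"ty":0.17,"tz":-0.4,"twist":0}]' -1 && python3 -m jog '[{"tx":0,"ty":0,"tz":0,"twist":0},{"tx":0,"ty":0,"tz":0,"twist":0},{"tx":0,"ty":0,"tz":0,"twist":0},{"tx":0,"ty":0,"tz":0,"twist":0},{"tx":0,"ty":0,"tz":0,"twist":0},{"tx":0,"ty":0,"tz":0,"twist":0},{"tx":0,"ty":0,"tz":0,"twist":0}]' 1; python3 -m jog '[{"tx":0,"ty":0,"tz":-3,"twist":0},{"tx":0,"ty":0,"tz":-8,"twist":0},{"tx":0,"ty":0,"tz":-13,"twist":0},{"tx":0,"ty":0,"tz":-18,"twist":0},{"tx":0,"ty":0,"tz":-19,"twist":0},{"tx":0,"ty":0,"tz":-19,"twist":0}]' 1; python3 -c "
from h import *
go([.623,.184,.18],1.67)
c=optics.capture('side');save(c,'s2.png',(60,300,130,420),2.4)"
```

```text
clock: 12.62
eef_pos: [0.6005, -0.0946, 0.1147]
tcp_rot: [3.139, 0.001, 1.67]
force: [0.6, 0.4, -0.0]
width: 0.0856
clock: 13.5
eef_pos: [0.5997, -0.0946, 0.1134]
tcp_rot: [3.141, 0.0, 1.67]
force: [-0.4, 0.7, 6.1]
width: 0.0275
clock: 14.25
eef_pos: [0.5994, -0.0947, 0.3027]
tcp_rot: [-3.142, 0.0, 1.67]
force: [0.2, 0.1, -1.9]
width: 0.0272
tx 27.50 ty 5.10 tz 12.26 twist -0.000 now [ 0.5994 -0.0947  0.3027] [-3.142  0.     1.67 ] w 0.0272 F [ 0.2  0.1 -1.9]
```

View pics/s2.png

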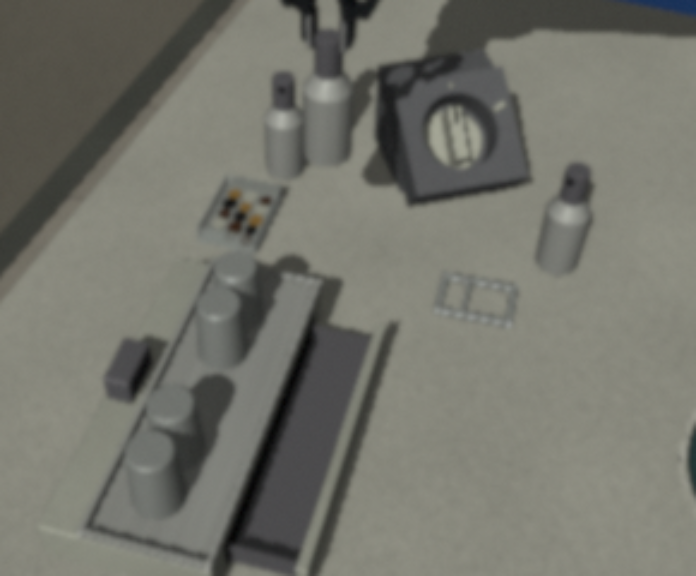

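The bottle at (325, 130) is held upright and the tumblers are parted into two pairs. I'm placing it now.

```bash
python3 -m jog '[{"tx":3,"ty":0.6,"tz":0,"twist":0},{"tx":7,"ty":1.3,"tz":0,"twist":0},{"tx":12,"ty":2.2,"tz":0,"twist":0},{"tx":17,"ty":3.2,"tz":0,"twist":0},{"tx":22,"ty":4.1,"tz":0,"twist":0},{"tx":25.5,"ty":4.8,"tz":0,"twist":0},{"tx":27.5,"ty":5.1,"tz":0,"twist":0},{"tx":27.5,"ty":5.1,"tz":0,"twist":0},{"tx":27.5,"ty":5.1,"tz":0,"twist":0}]' 1; python3 -m jog '[{"tx":0,"ty":0,"tz":2,"twist":0},{"tx":0,"ty":0,"tz":5,"twist":0},{"tx":0,"ty":0,"tz":8,"twist":0},{"tx":0,"ty":0,"tz":10,"twist":0},{"tx":0,"ty":0,"tz":11,"twist":0},{"tx":0,"ty":0,"tz":11.5,"twist":0},{"tx":0,"ty":0,"tz":11.5,"twist":0}]' 1;python3 -c "
from h import *
go([.623,.184,.1745],1.67)"
```

```text
clock: 15.42
eef_pos: [0.6232, 0.1825, 0.3024]
tcp_rot: [-3.141, 0.001, 1.668]
force: [-0.2, 0.5, -1.0]
width: 0.0273
clock: 16.3
eef_pos: [0.6233, 0.1841, 0.1884]
tcp_rot: [3.141, -0.0, 1.67]
force: [-0.7, -0.5, -0.7]
width: 0.0274
tx -0.01 ty -0.03 tz 1.39 twist -0.000 now [0.6233 0.1841 0.1884] [ 3.141 -0.     1.67 ] w 0.0274 F [-0.7 -0.5 -0.7]
```

```bash
python3 -m jog '[{"tx":0,"ty":0,"tz":0.7,"twist":0},{"tx":0,"ty":0,"tz":1.1,"twist":0},{"tx":0,"ty":0,"tz":1.4,"twist":0},{"tx":0,"ty":0,"tz":1.4,"twist":0}]' 1; python3 -m jog '[{"tx":0,"ty":0,"tz":0,"twist":0},{"tx":0,"ty":0,"tz":0,"twist":0},{"tx":0,"ty":0,"tz":0,"twist":0},{"tx":0,"ty":0,"tz":0,"twist":0},{"tx":0,"ty":0,"tz":-3,"twist":0},{"tx":0,"ty":0,"tz":-8,"twist":0},{"tx":0,"ty":0,"tz":-12,"twist":0},{"tx":0,"ty":0,"tz":-12,"twist":0}]' -1;python3 - <<'E'
from h import *
s=sense();c=optics.capture('wrist');w=cloud(c,s)
for lo,hi in((.13,.15),(.20,.22)):
  q=(w[...,2]>lo)&(w[...,2]<hi)&(w[...,0]>.54)&(w[...,0]<.67)
  k,l,st,ce=cv2.connectedComponentsWithStats(q.astype(np.uint8))
  for i in range(1,k):
    if st[i,4]>50:
        p=w[l==i]; cc,r=cv2.minEnclosingCircle((p[:,:2]*1000).astype(np.float32)); print(np.round(cc,1),round(r,1),np.median(p[:,2]),st[i])
c=optics.capture('top');w=cloud(c)
q=(w[...,2]>.12)&(w[...,2]<.22)&(w[...,0]>.54)&(w[...,0]<.67)&(w[...,1]>0)&(w[...,1]<.35);save(c,'t3.png',(110,290,120,460),2.3)
# dryer frame drawer front
go([.47,.17,.21],1.67)
E
```

```text
clock: 16.8
eef_pos: [0.623, 0.1841, 0.1738]
tcp_rot: [-3.141, -0.0, 1.67]
force: [-0.2, 0.2, -0.7]
width: 0.0274
clock: 17.8
eef_pos: [0.624, 0.1848, 0.2972]
tcp_rot: [3.137, -0.001, 1.67]
force: [1.0, 0.1, -0.7]
width: 0.0854
[613.1 305.4] 23.9 0.14066065060457442 [ 232    0   52   59 2418]
[620.6 250.3] 23.7 0.14068978273687183 [ 235   69   50   51 1990]
[619.8 192. ] 25.1 0.14488795922779218 [227 137  52  23 226]
[634.6 116.1] 23.8 0.14059073124990085 [ 238  202   44   43 1488]
[641.4  60.3] 24.1 0.14055279563557865 [ 240  248   42   41 1342]
[622.7 183.1] 16.3 0.2106303160417679 [ 235  166   40   37 1103]
tx 0.12 ty -15.36 tz 8.37 twist -0.000 now [0.623  0.184  0.2937] [3.142 0.    1.67 ] w 0.0853 F [ 0.2 -0.3 -1.6]
```

View pics/t3.png

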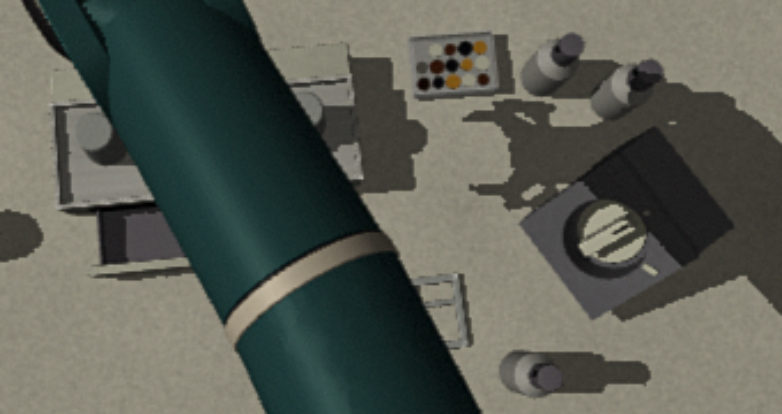

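The bottle's cap top is at (0.623, 0.183, 0.211), so it is upright on the tray between the pairs. Next I go down in front of the drawer.

```bash
python3 -m jog '[{"tx":0,"ty":-5,"tz":0,"twist":0},{"tx":0,"ty":-10,"tz":0,"twist":0},{"tx":0,"ty":-15,"tz":0,"twist":0},{"tx":0,"ty":-20.7,"tz":0,"twist":0},{"tx":0,"ty":-20.7,"tz":5,"twist":0},{"tx":0,"ty":-20.7,"tz":10,"twist":0},{"tx":0,"ty":-20.7,"tz":15,"twist":0},{"tx":0,"ty":-20.7,"tz":20,"twist":0},{"tx":0,"ty":-20.7,"tz":24,"twist":0},{"tx":0,"ty":-20.7,"tz":26.5,"twist":0},{"tx":0,"ty":-20.7,"tz":26.5,"twist":0},{"tx":0,"ty":-20.7,"tz":26.5,"twist":0},{"tx":0,"ty":-20.7,"tz":26.5,"twist":0},{"tx":0,"ty":-20.7,"tz":26.5,"twist":0}]' 1;  python3 - <<'E'
from h import *
go([.54,.17,.028],1.67)
c=optics.capture('side');w=cloud(c)
ya=.1;ex=np.array([np.cos(ya),np.sin(ya)]);ey=np.array([-np.sin(ya),np.cos(ya)])
O=np.array([.6253,.1846])
X=(w[...,:2]-O)@ex;Y=(w[...,:2]-O)@ey;z=w[...,2]
q=(abs(Y)<.17)&(X<-.1)&(X>-.24)&(z>.044)&(z<.058);print(np.percentile(X[q],[2,10,50,90,98]))
s=sense();p=np.array(s['eef_pos'])[:2]-O;print('tcp dryer',p@ex,p@ey)
E
```

```text
clock: 19.65
eef_pos: [0.4175, 0.1636, 0.0297]
tcp_rot: [3.14, -0.0, 1.67]
force: [-0.2, 0.8, -0.6]
width: -0.0004
tx -0.57 ty 12.26 tz 0.18 twist -0.000 now [0.4175 0.1636 0.0297] [ 3.14 -0.    1.67] w -0.0004 F [-0.2  0.8 -0.6]
[-0.15929523 -0.15816922 -0.15319389 -0.14771622 -0.14579612]
tcp dryer -0.20897154118377692 -0.00013882290827782094
```

```bash
python3 -m jog '[{"tx":0,"ty":2,"tz":0,"twist":0},{"tx":0,"ty":3,"tz":0,"twist":0},{"tx":0,"ty":4,"tz":0,"twist":0},{"tx":0,"ty":5,"tz":0,"twist":0},{"tx":0,"ty":6,"tz":0,"twist":0},{"tx":0,"ty":7,"tz":0,"twist":0},{"tx":0,"ty":8,"tz":0,"twist":0},{"tx":0,"ty":9,"tz":0,"twist":0},{"tx":0,"ty":9.7,"tz":0,"twist":0},{"tx":0,"ty":9.7,"tz":0,"twist":0}]' 1
python3 - <<'E'
from h import *
c=optics.capture('side');w=cloud(c);save(c,'s4.png',(150,310,120,320),3)
ya=.1;ex=np.array([np.cos(ya),np.sin(ya)]);ey=np.array([-np.sin(ya),np.cos(ya)])
O=np.array([.6253,.1846])
X=(w[...,:2]-O)@ex;Y=(w[...,:2]-O)@ey;z=w[...,2]
q=(abs(Y-.1)<.06)&(X<-.06)&(X>-.24)&(z>.015)&(z<.05);print(np.percentile(X[q],[2,10,50,90,98]))
q=(abs(Y-.1)<.06)&(X<-.06)&(X>-.24)&(z>.056)&(z<.08);print(np.percentile(X[q],[2,10,50]))
E
```

```text
clock: 20.95
eef_pos: [0.5143, 0.1737, 0.0291]
tcp_rot: [3.141, -0.001, 1.67]
force: [1.6, 2.5, 5.1]
width: -0.0
[-0.10613643 -0.10566723 -0.08447953 -0.07471671 -0.07409453]
[-0.09792676 -0.07487311 -0.0711145 ]
```

View pics/s4.png

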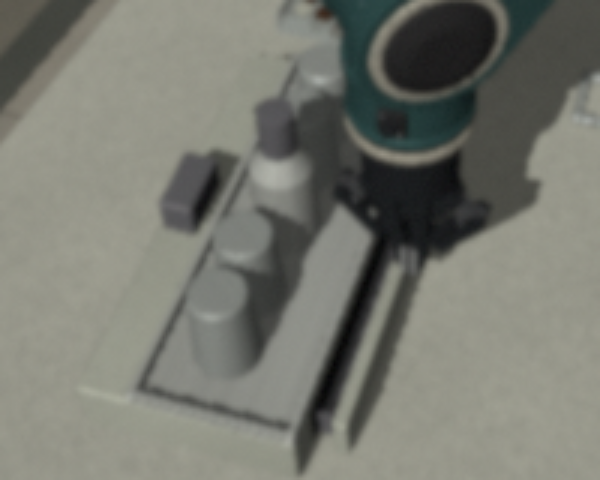

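The drawer still shows a gap at (350, 340). I keep pushing until it stops.

```bash
python3 -m jog '[{"tx":0,"ty":0.5,"tz":0,"twist":0},{"tx":0,"ty":1,"tz":0,"twist":0},{"tx":0,"ty":1.5,"tz":0,"twist":0},{"tx":0,"ty":1.8,"tz":0,"twist":0},{"tx":0,"ty":1.8,"tz":0,"twist":0}]' 1; python3 -m jog '[{"tx":0,"ty":0.3,"tz":0,"twist":0},{"tx":0,"ty":0.6,"tz":0,"twist":0},{"tx":0,"ty":0.8,"tz":0,"twist":0},{"tx":0,"ty":0.8,"tz":0,"twist":0}]' 1;python3 -c "
from h import *
print(sense()['force'])"
```

```text
clock: 21.62
eef_pos: [0.5315, 0.1755, 0.0291]
tcp_rot: [3.141, -0.001, 1.67]
force: [0.6, 3.6, 4.2]
width: -0.0003
clock: 22.12
eef_pos: [0.5372, 0.1756, 0.029]
tcp_rot: [-3.138, 0.001, 1.671]
force: [-17.5, -2.5, 21.5]
width: 0.0001
[-17.49578433  -2.50978681  21.46132407]
```

```bash
python3 -m jog '[{"tx":0,"ty":-2,"tz":0,"twist":0},{"tx":0,"ty":-6,"tz":0,"twist":0},{"tx":0,"ty":-10,"tz":0,"twist":0},{"tx":0,"ty":-10,"tz":-5,"twist":0},{"tx":0,"ty":-10,"tz":-11,"twist":0},{"tx":0,"ty":-10,"tz":-17,"twist":0},{"tx":0,"ty":-10,"tz":-22,"twist":0},{"tx":-6,"ty":-10,"tz":-22,"twist":0},{"tx":-12,"ty":-10,"tz":-22,"twist":0},{"tx":-18,"ty":-10,"tz":-22,"twist":0},{"tx":-24,"ty":-10,"tz":-22,"twist":0},{"tx":-30,"ty":-8,"tz":-22,"twist":0},{"tx":-30,"ty":-8,"tz":-22,"twist":0},{"tx":-30,"ty":-8,"tz":-22,"twist":0}]' 1
python3 - <<'E'
from h import *
c=optics.capture('side');w=cloud(c)
a=c['image'][150:310,120:320]
ya=.1;ex=np.array([np.cos(ya),np.sin(ya)]);ey=np.array([-np.sin(ya),np.cos(ya)])
O=np.array([.6253,.1846])
X=(w[...,:2]-O)@ex;Y=(w[...,:2]-O)@ey;z=w[...,2]
for yc in(-.1,0,.1):
  q=(abs(Y-yc)<.04)&(X<-.05)&(X>-.24)&(z>.015)&(z<.05);print(q.sum(),np.percentile(X[q],[2,10,50,90,98]))
  q=(abs(Y-yc)<.04)&(X<-.05)&(X>-.24)&(z>.056)&(z<.08);print(np.percentile(X[q],[2,10,50]))
c2=optics.capture('top');b=c2['image'][120:280,330:480]
im=np.hstack([cv2.resize(a,(400,320)),cv2.resize(b,(400,427))[:320]])
im=np.hstack([cv2.resize(a,(400,320)),cv2.resize(b,(400,320))])
cv2.imwrite('pics/m5.png',im[...,::-1])
go([.508,-.317,.25],1.67)
E
```

```text
clock: 23.88
eef_pos: [0.489, -0.1303, 0.2485]
tcp_rot: [-3.14, -0.001, 1.67]
force: [-0.7, 0.9, -0.3]
width: 0.0002
85 [-0.0879063  -0.08759295 -0.08672081 -0.0723897  -0.07150351]
[-0.08003872 -0.07212153 -0.0621822 ]
103 [-0.08897778 -0.08856797 -0.08777939 -0.07363923 -0.07302194]
[-0.08129734 -0.07333224 -0.06277738]
117 [-0.0901998  -0.08988774 -0.08923431 -0.07502817 -0.07415337]
[-0.07785141 -0.07442692 -0.06316161]
tx -18.83 ty -0.00 tz -0.11 twist 0.001 now [ 0.4892 -0.1296  0.2489] [-3.141 -0.     1.671] w -0.0001 F [-0.3  0.4  0.8]
```

View pics/m5.png

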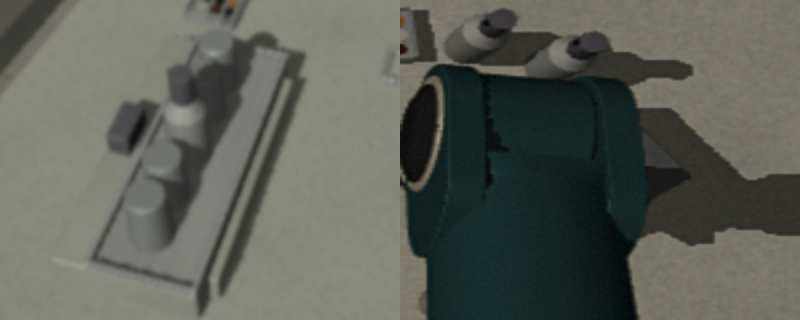

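The left half of the picture shows the drawer front flush against the stand at (250, 200), and the push ended on a hard stop at 17 N. The bottle and tumblers are standing. Now the dial.

```bash
python3 -m jog '[{"tx":-6,"ty":0,"tz":-5,"twist":0},{"tx":-12,"ty":-1,"tz":-5,"twist":0},{"tx":-18,"ty":-2,"tz":-5,"twist":0},{"tx":-18,"ty":-2,"tz":-5,"twist":0},{"tx":-18,"ty":-2,"tz":-5,"twist":0}]' 1
python3 - <<'E'
from h import *
s=sense();c=optics.capture('wrist');w=cloud(c,s);np.save('ww.npy',w);np.save('wi.npy',c['image'])
print(s['eef_pos'])
for t in('dial_grip','console'):print(optics.look_for('wrist',t))
m=[d['pixels'] for d in optics.masks_of('wrist','dial_grip')]
if m: v,u=np.nonzero(m[0]);print(u.min(),u.max(),v.min(),v.max())
save(c,'w6.png',None,1.5)
E
```

```text
clock: 24.6
eef_pos: [0.4874, -0.311, 0.2989]
tcp_rot: [-3.141, -0.0, 1.67]
force: [0.3, 0.8, -0.2]
width: 0.0001
[ 0.48744052 -0.31104618  0.29885433]
[{'at': [0.509, -0.3168, 0.0708], 'confidence': 0.85}]
[{'at': [0.5211, -0.326, 0.1073], 'confidence': 0.79}, {'at': [0.508, -0.3189, 0.0724], 'confidence': 0.71}]
244 307 123 190
```

View pics/w6.png

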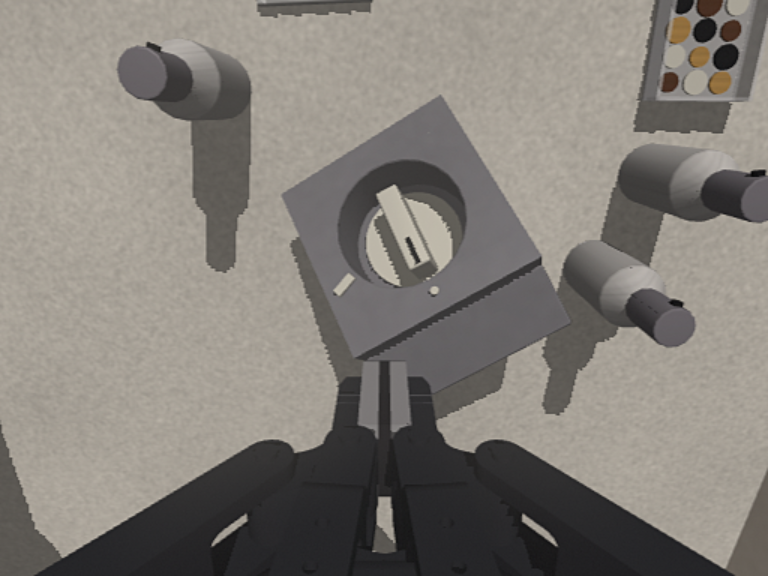

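The picture shows the dial bar with its black pointer end at (413, 250), near the dot at (433, 290). The bar mark is at (344, 285), clockwise from it.

```bash
cat >> h.py <<'E'
def dial(w,yaw=None,pr=True):
    d=w.reshape(-1,3);d=d[np.isfinite(d).all(1)];d=d[(abs(d[:,0]-.508)<.1)&(abs(d[:,1]+.317)<.1)&(d[:,2]>.02)]
    N0=np.array([-.340,.461,.819]);N0/=np.linalg.norm(N0)
    h=d@N0;hist,e=np.histogram(h[d[:,2]<.15],np.arange(h.min(),h.max()+.002,.002));k=e[hist.argmax()]+.001
    P=d[abs(h-k)<.004]
    for _ in range(3):
        A=P.mean(0);N=np.linalg.svd(P-A)[2][2];N*=np.sign(N[2]);P=d[(abs((d-A)@N)<.003)]
    ex=-N[:2]/np.linalg.norm(N[:2]);Rr=np.array([ex[1],-ex[0],0]);U=np.cross(N,Rr)
    g=(d-A)@np.c_[U,Rr,N]
    q=g[(g[:,2]<-.004)&(g[:,2]>-.013)]
    c0=((np.array([.509,-.317,.0708])-A)@np.c_[U,Rr,N])[:2]
    q=q[np.linalg.norm(q[:,:2]-c0,axis=1)<.045]
    dk=g[(g[:,2]<-.040)&(g[:,2]>-.048)];
    r=cv2.minAreaRect((q[:,:2]*1000).astype(np.float32))
    ctr=q[:,:2].mean(0);V=np.linalg.svd(q[:,:2]-ctr)[2][0];V*=np.sign(V[0])
    print('N',N,np.degrees(np.arccos(N[2])),'panel A',A,'bar rect',r,'mean',ctr,'n',len(q),'h',np.median(q[:,2]),'theta',np.arctan2(V[1],V[0]))
    lo=P;gp=(P-A)@np.c_[U,Rr,N];print('panel ext U',np.percentile(gp[:,0],[1,99]),'R',np.percentile(gp[:,1],[1,99]))
    return A,U,Rr,N,np.array(r[0])/1000
E
python3 - <<'E'
from h import *
A,U,Rr,N,c=dial(np.load('ww.npy'))
print('U',U,'R',Rr);C=A+U*c[0]+Rr*c[1];print('axis at panel face',C,'grip pt',C-.02*N,'foot',C-N*.048)
for n in('top','side'):
    A,U,Rr,N,c=dial(np.load(n+'w.npy'));C=A+U*c[0]+Rr*c[1];print(n,C)
E
```

```text
N [-0.34026601  0.46082492  0.81967032] 34.94819460790909 panel A [ 0.50247035 -0.30670579  0.10209879] bar rect ((-6.577861785888672, 3.755549907684326), (69.9996566772461, 18.12159538269043), 2.79172420501709) mean [-0.00480431  0.00353431] n 895 h -0.008107315795508536 theta 0.051151815858221567
panel ext U [-0.08072183  0.06787776] R [-0.07032672  0.0775123 ]
U [ 0.4868866  -0.65939433  0.57283555] R [-0.80446286 -0.59400296  0.        ]
axis at panel face [ 0.49624647 -0.30459919  0.09833075] grip pt [ 0.50305179 -0.31381569  0.08193735] foot [ 0.51257924 -0.32671879  0.05898658]
N [-0.34010012  0.46439305  0.81772306] 35.14249125636276 panel A [ 0.49952434 -0.30733143  0.10089255] bar rect ((-5.618003845214844, -1.4484796524047852), (71.84332275390625, 18.175722122192383), 2.53193998336792) mean [-0.00387939 -0.00168126] n 160 h -0.008090545989862216 theta 0.0482889763265055
panel ext U [-0.07985368  0.06915277] R [-0.07545684  0.07257259]
top [ 0.4979786  -0.30276926  0.09765876]
N [-0.33981686  0.46037101  0.8201116 ] 34.90403323815168 panel A [ 0.50165225 -0.29915316  0.09816979] bar rect ((0.037334442138671875, 0.7719964981079102), (68.67919921875, 19.22014617919922), 3.976032018661499) mean [0.00071888 0.00071155] n 120 h -0.008609787085119915 theta 0.033737410027124624
panel ext U [-0.07411033  0.07420722] R [-0.0730475   0.07600153]
side [ 0.50104932 -0.29963627  0.09819115]
```

Run:
```python
from h import *
s=sense();w=np.load('ww.npy');t=(w-np.array(s['eef_pos']))@rot(s['tcp_rot'])
for lo in np.arange(-.07,.01,.01):
    q=(abs(t[...,0])<.05)&(abs(t[...,1])<.06)&(t[...,2]>lo)&(t[...,2]<lo+.01)
    if q.sum()>3:print(round(lo,3),q.sum(),'x',t[q][:,0].max().round(4),'y',np.percentile(t[q][:,1],[1,99]).round(4))
C=np.array([.4965,-.3043,.0983]);N=np.array([-.340,.461,.8197]);U=np.array([.4869,-.6594,.5728]);Rr=np.array([-.8045,-.594,0])
D=18;r=20
def tip(th):
    hf=11*np.cos(th)+7*np.sin(th)
    a=-r*np.cos(th)-(9+hf)*np.sin(th)-.7*(D-8);b=-r*np.sin(th)+(9+hf)*np.cos(th)
    return a,b,C+(a*U+b*Rr-D*N)/1000
a0,b0,p0=tip(.05)
p0=p0+.003*Rr
print('start tip',p0);go(p0+[0,0,.12],.636)
for th in np.arange(.05,1.36,.1):
    a,b,p=tip(th); d=p-p0; print(round(th,2),round(a,1),round(b,1),'rel tx %.2f ty %.2f tz %.2f'%(-(d@Rr)*100,d@np.array([.594,-.804,0])*100,-d[2]*100))
```

```text
-0.07 1528 x 0.0119 y [-0.0265  0.0246]
-0.06 793 x 0.0095 y [-0.0144  0.0121]
-0.05 810 x 0.0095 y [-0.0145  0.0121]
-0.04 607 x 0.0098 y [-0.0143  0.0119]
-0.03 46 x 0.0093 y [-0.0075  0.0048]
start tip [ 0.47104171 -0.30739328  0.06751193]
tx 0.44 ty -1.65 tz 11.17 twist 1.036 now [ 0.4879 -0.3101  0.2992] [3.141 0.    1.672] w -0.0004 F [-0.5  0.1  0.1]
0.05 -28.0 19.3 rel tx 0.30 ty 0.00 tz -0.00
0.15 -29.9 17.7 rel tx 0.46 ty -0.16 tz 0.11
0.25 -31.7 15.8 rel tx 0.65 ty -0.30 tz 0.21
0.35 -33.2 13.6 rel tx 0.88 ty -0.43 tz 0.30
0.45 -34.6 11.1 rel tx 1.12 ty -0.54 tz 0.38
0.55 -35.6 8.3 rel tx 1.40 ty -0.62 tz 0.43
0.65 -36.2 5.4 rel tx 1.69 ty -0.67 tz 0.47
0.75 -36.5 2.3 rel tx 2.00 ty -0.70 tz 0.49
0.85 -36.4 -0.8 rel tx 2.31 ty -0.69 tz 0.48
0.95 -35.8 -4.0 rel tx 2.63 ty -0.64 tz 0.45
1.05 -34.8 -7.1 rel tx 2.94 ty -0.55 tz 0.39
1.15 -33.3 -10.1 rel tx 3.24 ty -0.44 tz 0.31
1.25 -31.4 -13.0 rel tx 3.53 ty -0.28 tz 0.20
1.35 -29.2 -15.5 rel tx 3.78 ty -0.10 tz 0.07
```

```bash
cat > tr.py <<'E'
from h import *
C=np.array([.4965,-.3043,.0983]);N=np.array([-.340,.461,.8197]);U=np.array([.4869,-.6594,.5728]);Rr=np.array([-.8045,-.594,0])
D=18;r=15
def tip(th):
    hf=11*np.cos(th)+7*np.sin(th)
    a=-r*np.cos(th)-(9+hf)*np.sin(th)-.7*(D-8);b=-r*np.sin(th)+(9+hf)*np.cos(th)
    return a,b,C+(a*U+b*Rr-D*N)/1000
a0,b0,p0=tip(.05)
p0=p0+.0025*Rr
if __name__=='__main__':
  go(p0+[0,0,.12],.636)
  for th in np.arange(.05,1.36,.1):
    a,b,p=tip(th); d=p-p0; print(round(th,2),round(a,1),round(b,1),round(np.hypot(abs(a)+7,abs(b)+11),1),'tx %.2f ty %.2f tz %.2f'%(-(d@Rr)*100,d@np.array([.594,-.804,0])*100,-d[2]*100))
E
python3 tr.py
```

```text
tx 0.10 ty -1.42 tz 10.89 twist 1.036 now [ 0.4879 -0.3101  0.2992] [3.141 0.    1.672] w -0.0004 F [-0.5  0.1  0.1]
0.05 -23.0 19.6 42.8 tx 0.25 ty 0.00 tz -0.00
0.15 -25.0 18.4 43.5 tx 0.36 ty -0.16 tz 0.11
0.25 -26.8 17.0 43.9 tx 0.50 ty -0.31 tz 0.22
0.35 -28.5 15.3 44.2 tx 0.68 ty -0.45 tz 0.32
0.45 -30.1 13.2 44.3 tx 0.88 ty -0.58 tz 0.40
0.55 -31.3 10.9 44.1 tx 1.11 ty -0.68 tz 0.48
0.65 -32.3 8.4 43.8 tx 1.36 ty -0.76 tz 0.53
0.75 -32.8 5.7 43.2 tx 1.63 ty -0.81 tz 0.56
0.85 -33.1 2.9 42.4 tx 1.91 ty -0.82 tz 0.58
0.95 -32.9 0.1 41.4 tx 2.20 ty -0.81 tz 0.57
1.05 -32.3 -2.8 41.6 tx 2.49 ty -0.76 tz 0.53
1.15 -31.3 -5.6 41.7 tx 2.76 ty -0.68 tz 0.47
1.25 -29.9 -8.2 41.6 tx 3.03 ty -0.56 tz 0.39
1.35 -28.1 -10.6 41.2 tx 3.27 ty -0.42 tz 0.29
```

Hover, twist, then descend.

```bash
python3 -m jog '[{"tx":0,"ty":-0.5,"tz":2,"twist":0.17},{"tx":0,"ty":-1,"tz":4,"twist":0.34},{"tx":0.1,"ty":-1.42,"tz":6,"twist":0.51},{"tx":0.1,"ty":-1.42,"tz":8,"twist":0.68},{"tx":0.1,"ty":-1.42,"tz":10,"twist":0.85},{"tx":0.1,"ty":-1.42,"tz":10.9,"twist":1.02},{"tx":0.1,"ty":-1.42,"tz":10.9,"twist":1.036},{"tx":0.1,"ty":-1.42,"tz":10.9,"twist":1.036},{"tx":0.1,"ty":-1.42,"tz":10.9,"twist":1.036}]' 1; python3 -c "
from tr import *
go(p0,.636)"
```

```text
clock: 25.92
eef_pos: [0.4734, -0.3121, 0.1905]
tcp_rot: [3.141, -0.0, 0.636]
force: [-0.7, -0.0, -0.8]
width: 0.0003
tx 0.11 ty -0.12 tz 12.01 twist 0.000 now [ 0.4734 -0.3121  0.1905] [ 3.141 -0.     0.636] w 0.0003 F [-0.7 -0.  -0.8]
```

```bash
python3 -m jog '[{"tx":0.1,"ty":-0.1,"tz":3,"twist":0},{"tx":0.1,"ty":-0.1,"tz":6,"twist":0},{"tx":0.1,"ty":-0.1,"tz":8.5,"twist":0},{"tx":0.1,"ty":-0.1,"tz":10,"twist":0},{"tx":0.1,"ty":-0.1,"tz":11,"twist":0},{"tx":0.1,"ty":-0.1,"tz":11.6,"twist":0},{"tx":0.1,"ty":-0.1,"tz":12,"twist":0},{"tx":0.1,"ty":-0.1,"tz":12,"twist":0}]' 1; python3 -c "
from tr import *
go(p0,.636)"
```

```text
clock: 26.92
eef_pos: [0.4734, -0.3108, 0.0701]
tcp_rot: [3.142, -0.0, 0.634]
force: [0.3, -0.0, 0.1]
width: -0.0
tx 0.03 ty -0.01 tz -0.03 twist -0.002 now [ 0.4734 -0.3108  0.0701] [ 3.142 -0.     0.634] w -0.0 F [ 0.3 -0.   0.1]
```

```bash
python3 -m jog '[{"tx":0.25,"ty":0,"tz":0,"twist":0},{"tx":0.36,"ty":-0.16,"tz":0.11,"twist":0},{"tx":0.5,"ty":-0.31,"tz":0.22,"twist":0},{"tx":0.68,"ty":-0.45,"tz":0.32,"twist":0},{"tx":0.88,"ty":-0.58,"tz":0.4,"twist":0},{"tx":1.11,"ty":-0.68,"tz":0.48,"twist":0},{"tx":1.11,"ty":-0.68,"tz":0.48,"twist":0}]' 1; python3 -m jog '[{"tx":0.25,"ty":-0.08,"tz":0.05,"twist":0},{"tx":0.52,"ty":-0.13,"tz":0.08,"twist":0},{"tx":0.8,"ty":-0.14,"tz":0.1,"twist":0},{"tx":1.09,"ty":-0.13,"tz":0.09,"twist":0},{"tx":1.38,"ty":-0.08,"tz":0.05,"twist":0},{"tx":1.65,"ty":0,"tz":-0.01,"twist":0},{"tx":1.65,"ty":0,"tz":-0.01,"twist":0}]' 1;  python3 - <<'E'
from tr import *
go(p0,.636)
s=sense();c=optics.capture('wrist');w=cloud(c,s);save(c,'w7.png',None,1.3)
try: dial(w)
except Exception as e: print(e)
E
```

```text
clock: 27.8
eef_pos: [0.4784, -0.2984, 0.0651]
tcp_rot: [-3.141, -0.0, 0.634]
force: [0.4, -1.6, 0.6]
width: -0.0002
clock: 28.68
eef_pos: [0.4918, -0.2888, 0.0653]
tcp_rot: [3.142, -0.0, 0.634]
force: [-0.5, -0.2, -0.1]
width: -0.0001
tx -2.75 ty 0.68 tz -0.51 twist -0.002 now [ 0.4918 -0.2888  0.0653] [ 3.142 -0.     0.634] w -0.0001 F [-0.5 -0.2 -0.1]
Unable to allocate 16.7 GiB for an array with shape (47414, 47414) and data type float64
```

View pics/w7.png

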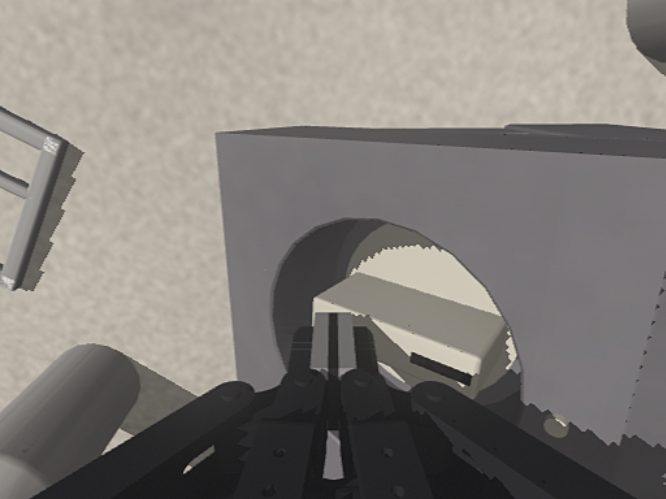

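```bash
sed -i 's/np.linalg.svd(P-A)\[2\]\[2\]/np.linalg.svd(P-A,full_matrices=False)[2][2]/; s/np.linalg.svd(q\[:,:2\]-ctr)/np.linalg.svd(q[:,:2]-ctr,full_matrices=False)/' h.py
python3 - <<'E'
from tr import *
s=sense();c=optics.capture('wrist');w=cloud(c,s)
T=np.array(s['eef_pos'])-C
print('tip UV D',T@U,T@Rr,T@N)
# bar top points in panel frame
g=(w-C)@np.c_[U,Rr,N]
q=(np.linalg.norm(g[...,:2],axis=-1)<.046)&(g[...,2]<-.004)&(g[...,2]>-.0125)
t=(w-np.array(s['eef_pos']))@rot(s['tcp_rot'])
fing=(abs(t[...,0])<.012)&(abs(t[...,1])<.03)&(t[...,2]<0.003)
q&=~fing
p=(g[q][:,:2]*1000).astype(np.float32)
print(q.sum(),np.median(g[q][:,2]),cv2.minAreaRect(p))
cc=p.mean(0);V=np.linalg.svd(p-cc,full_matrices=False)[2][0];print(cc,V,np.arctan2(V[1],V[0]))
f=t[fing&(w[...,2]>.05)];print('finger tip visible: ',[(round(lo,3),f[(f[:,2]>lo)&(f[:,2]<lo+.005)].min(0).round(4).tolist(),f[(f[:,2]>lo)&(f[:,2]<lo+.005)].max(0).round(4).tolist()) for lo in np.arange(-.04,.003,.005) if ((f[:,2]>lo)&(f[:,2]<lo+.005)).sum()>5])
E
```

```text
tip UV D -0.03143515986034011 -0.00519832656340749 -0.018316104773268387
1942 -0.008246575409700288 ((16.55809211730957, 0.009609222412109375), (37.726341247558594, 18.979326248168945), 3.0035040378570557)
[23.906523  -1.3862717] [ 0.99836916 -0.05708777] -0.057118826
finger tip visible:  [(np.float64(-0.04), [-0.0033, -0.0127, -0.04], [0.0104, 0.0299, -0.035]), (np.float64(-0.035), [-0.012, -0.0117, -0.035], [0.0105, 0.03, -0.03]), (np.float64(-0.03), [-0.0119, -0.0054, -0.03], [0.01, 0.0299, -0.025]), (np.float64(-0.025), [-0.0115, 0.01, -0.025], [0.0053, 0.03, -0.02]), (np.float64(-0.02), [-0.001, 0.0021, -0.02], [0.0056, 0.03, -0.015]), (np.float64(-0.015), [0.0001, -0.0047, -0.015], [0.0057, 0.0299, -0.01]), (np.float64(-0.01), [-0.0118, -0.0263, -0.01], [0.012, 0.0299, -0.005]), (np.float64(-0.005), [-0.0119, -0.03, -0.005], [0.012, 0.0299, -0.0]), (np.float64(-0.0), [-0.0119, -0.0227, 0.0], [0.012, 0.03, 0.003])]
```

Run:
```python
from tr import *
s=sense();c=optics.capture('wrist');w=cloud(c,s)
g=(w-C)@np.c_[U,Rr,N]*1000
for (u,v) in [(350,285),(420,300),(490,320),(320,305),(400,340),(470,365),(440,370)]:
    print((u,v),g[int(v/1.3),int(u/1.3)].round(1))
im=c['image'].astype(int)
q=(abs(g[...,2]+8.1)<2.5)&(np.linalg.norm(g[...,:2],axis=-1)<46)&(im.min(2)>100)
p=g[q][:,:2].astype(np.float32);print(len(p),cv2.minAreaRect(p))
```

```text
(350, 285) [-27.1 -10.9 -26.7]
(420, 300) [  2.5  -9.4 -34. ]
(490, 320) [ 30.1  -7.7 -35.6]
(320, 305) [-29.   -8.9  -7.5]
(400, 340) [ 5.8 -3.8 -9.3]
(470, 365) [32.1 -4.3 -8. ]
(440, 370) [22.6  0.9 -6.9]
1691 ((0.3669586181640625, -0.7534017562866211), (69.78880310058594, 18.83867073059082), 2.3419368267059326)
```

Run:
```python
from tr import *
s=sense();c=optics.capture('wrist');H=np.linalg.inv(np.array(c['hand_eye']))
print(np.array(c['hand_eye']).round(3),s['force'])
for p in [(0,0,0),(.011,0,0),(-.011,0,0),(0,0,-.03),(.011,0,-.03)]:
    q=H[:3,:3]@np.array(p)+H[:3,3];u=c['cx']+c['fx']*q[0]/-q[2];v=c['cy']-c['fy']*q[1]/-q[2]
    print(p,round(u*1.3),round(v*1.3),'depth',-q[2],c['z_map'][int(v),int(u)])
for v in range(225,330,8): print(v,c['z_map'][v,[250,257,265]])
```

```text
[[ 0.001  0.946  0.325  0.082]
 [ 1.    -0.002  0.001  0.001]
 [ 0.001  0.325 -0.946 -0.167]
 [ 0.     0.     0.     1.   ]] [-0.62353372  0.18230241 -0.04065322]
(0, 0, 0) 330 301 depth 0.18496370969363823 0.17354235
(0.011, 0, 0) 330 278 depth 0.18138464341737673 0.2148232
(-0.011, 0, 0) 330 324 depth 0.18854277596989974 0.1469582
(0, 0, -0.03) 330 338 depth 0.1565961073321372 0.1380003
(0.011, 0, -0.03) 330 311 depth 0.1530170410558757 0.17144045
225 [0.1808682  0.17972362 0.1819858 ]
233 [0.17276035 0.17258209 0.17213303]
241 [0.1535795 0.1540717 0.1541854]
249 [0.14619109 0.14718077 0.14651684]
257 [0.14002985 0.13946281 0.14032185]
265 [0.13453484 0.13396229 0.13480763]
273 [0.12884732 0.12819332 0.1296726 ]
281 [0.12473533 0.12461479 0.12392818]
289 [0.12318585 0.12385303 0.1163872 ]
297 [0.12269969 0.1255358  0.11342032]
305 [0.11676591 0.1262901  0.10984761]
313 [0.11665176 0.1267302  0.1055702 ]
321 [0.11718912 0.12814762 0.10517453]
329 [0.11703481 0.13055013 0.11538816]
```

The wrist picture and zero contact force show that the shut fingers physically end about 26 mm behind the reported TCP. The dial has not moved. For the same reason the drawer was probably pushed only by its top edge, so I redo that push lower first.

```bash
python3 -m jog '[{"tx":0,"ty":0,"tz":-5,"twist":0},{"tx":0,"ty":0,"tz":-11,"twist":0},{"tx":0,"ty":0,"tz":-16,"twist":0},{"tx":0,"ty":0,"tz":-16,"twist":0}]' 1; python3 -c "
from h import *
go([.448,.167,.23],1.67)"
```

```text
clock: 29.38
eef_pos: [0.493, -0.2898, 0.2293]
tcp_rot: [3.136, -0.002, 0.634]
force: [0.3, 0.5, 0.6]
width: -0.0
tx 23.41 ty -39.48 tz -0.25 twist -1.036 now [ 0.493  -0.2898  0.2293] [ 3.136e+00 -2.000e-03  6.340e-01] w -0.0 F [0.3 0.5 0.6]
```

```bash
python3 -m jog '[{"tx":3,"ty":-5,"tz":0,"twist":-0.15},{"tx":6,"ty":-10,"tz":0,"twist":-0.3},{"tx":9,"ty":-15,"tz":0,"twist":-0.45},{"tx":12,"ty":-20,"tz":0,"twist":-0.6},{"tx":15,"ty":-25,"tz":0,"twist":-0.75},{"tx":18,"ty":-30,"tz":0,"twist":-0.9},{"tx":21,"ty":-35,"tz":0,"twist":-1.036},{"tx":23.4,"ty":-39.5,"tz":0,"twist":-1.036},{"tx":23.4,"ty":-39.5,"tz":5,"twist":-1.036},{"tx":23.4,"ty":-39.5,"tz":10,"twist":-1.036},{"tx":23.4,"ty":-39.5,"tz":15,"twist":-1.036},{"tx":23.4,"ty":-39.5,"tz":19,"twist":-1.036},{"tx":23.4,"ty":-39.5,"tz":21.8,"twist":-1.036},{"tx":23.4,"ty":-39.5,"tz":21.8,"twist":-1.036},{"tx":23.4,"ty":-39.5,"tz":21.8,"twist":-1.036}]' 1; python3 -c "
from h import *
go([.53,.175,.01],1.67)"
```

```text
clock: 31.25
eef_pos: [0.4465, 0.1682, 0.0081]
tcp_rot: [3.141, -0.0, 1.67]
force: [-0.8, 0.1, -0.6]
width: -0.0002
tx -0.15 ty 8.38 tz -0.19 twist -0.000 now [0.4465 0.1682 0.0081] [ 3.141 -0.     1.67 ] w -0.0002 F [-0.8  0.1 -0.6]
```

```bash
python3 -m jog '[{"tx":-0.1,"ty":2.5,"tz":-0.2,"twist":0},{"tx":-0.1,"ty":5,"tz":-0.2,"twist":0},{"tx":-0.1,"ty":6.5,"tz":-0.2,"twist":0},{"tx":-0.1,"ty":7.2,"tz":-0.2,"twist":0},{"tx":-0.1,"ty":7.8,"tz":-0.2,"twist":0},{"tx":-0.1,"ty":8.2,"tz":-0.2,"twist":0},{"tx":-0.1,"ty":8.2,"tz":-0.2,"twist":0}]' 1;  python3 -m jog '[{"tx":0,"ty":0.3,"tz":0,"twist":0},{"tx":0,"ty":0.6,"tz":0,"twist":0},{"tx":0,"ty":0.6,"tz":0,"twist":0}]' 1
```

```text
clock: 32.12
eef_pos: [0.5252, 0.1748, 0.0088]
tcp_rot: [-3.137, 0.001, 1.671]
force: [-15.3, -3.0, 10.1]
width: -0.0002
clock: 32.5
eef_pos: [0.5254, 0.1749, 0.0081]
tcp_rot: [-3.127, 0.004, 1.673]
force: [-55.0, -9.2, 38.3]
width: -0.0001
```

```bash
cat > tr2.py <<'E'
from h import *
C=np.array([.4965,-.3043,.0983]);N=np.array([-.340,.461,.8197]);U=np.array([.4869,-.6594,.5728]);Rr=np.array([-.8045,-.594,0])
D=13;OFF=.026
def tip(th,clr=0):
    n=np.array([np.sin(th),-np.cos(th)]);L=np.interp(th,[.05,.5],[6,12])
    P=-9*n-np.array([13.4,-13])-L*np.array([np.cos(th),np.sin(th)])
    a=P[0]-.7*(D-8);b=P[1]+clr
    return a,b,C+(a*U+b*Rr-D*N)/1000-np.array([0,0,OFF])
p0=tip(.05,2.5)[2]
if __name__=='__main__':
  go(p0+[0,0,.13],2.207)
  for th in np.arange(.05,1.46,.1):
    a,b,p=tip(th); d=p-p0; print(round(th,2),round(a,1),round(b,1),round(np.hypot(a-9,abs(b)+13),1),'tx %.2f ty %.2f tz %.2f'%(-d@np.array([.594,-.804,0])*100,-(d@Rr)*100,-d[2]*100))
E
python3 -m jog '[{"tx":0,"ty":-2,"tz":0,"twist":0},{"tx":0,"ty":-7,"tz":0,"twist":0},{"tx":0,"ty":-8,"tz":-5,"twist":0},{"tx":0,"ty":-8,"tz":-11,"twist":0},{"tx":0,"ty":-8,"tz":-17,"twist":0},{"tx":0,"ty":-8,"tz":-22,"twist":0},{"tx":0,"ty":-8,"tz":-22,"twist":0}]' 1; python3 tr2.py
```

```text
clock: 33.38
eef_pos: [0.4555, 0.1683, 0.2327]
tcp_rot: [3.136, 0.0, 1.67]
force: [-0.0, 0.3, -0.8]
width: -0.0002
tx -47.67 ty -3.30 tz 5.43 twist -0.537 now [0.4555 0.1683 0.2327] [3.136 0.    1.67 ] w -0.0002 F [-0.   0.3 -0.8]
0.05 -23.3 21.7 47.4 tx -0.00 ty 0.25 tz -0.00
0.15 -25.5 20.8 48.3 tx 0.18 ty 0.34 tz 0.12
0.25 -27.5 19.6 48.9 tx 0.34 ty 0.46 tz 0.24
0.35 -29.4 18.0 49.4 tx 0.49 ty 0.62 tz 0.35
0.45 -31.0 16.2 49.5 tx 0.63 ty 0.80 tz 0.44
0.55 -31.8 14.4 49.2 tx 0.70 ty 0.98 tz 0.49
0.65 -31.9 12.9 48.4 tx 0.70 ty 1.13 tz 0.49
0.75 -31.8 11.4 47.6 tx 0.69 ty 1.28 tz 0.49
0.85 -31.6 9.9 46.6 tx 0.67 ty 1.43 tz 0.47
0.95 -31.2 8.5 45.6 tx 0.64 ty 1.57 tz 0.45
1.05 -30.7 7.1 44.5 tx 0.60 ty 1.71 tz 0.42
1.15 -30.0 5.7 43.3 tx 0.55 ty 1.85 tz 0.38
1.25 -29.2 4.5 42.0 tx 0.48 ty 1.97 tz 0.34
1.35 -28.3 3.3 40.7 tx 0.41 ty 2.09 tz 0.28
1.45 -27.3 2.2 39.3 tx 0.32 ty 2.20 tz 0.23
```

```bash
sed -i 's/\[.05,.5\],\[6,12\]/[.4,1.0],[6,11]/' tr2.py; python3 -m jog '[{"tx":-6,"ty":-0.4,"tz":0,"twist":0},{"tx":-12,"ty":-0.8,"tz":0,"twist":-0.1},{"tx":-18,"ty":-1.2,"tz":0,"twist":-0.2},{"tx":-24,"ty":-1.6,"tz":0,"twist":-0.3},{"tx":-30,"ty":-2,"tz":0,"twist":-0.4},{"tx":-36,"ty":-2.5,"tz":0,"twist":-0.5},{"tx":-42,"ty":-2.9,"tz":0,"twist":-0.537},{"tx":-47.7,"ty":-3.3,"tz":0,"twist":-0.537},{"tx":-47.7,"ty":-3.3,"tz":3,"twist":-0.537},{"tx":-47.7,"ty":-3.3,"tz":5.4,"twist":-0.537},{"tx":-47.7,"ty":-3.3,"tz":5.4,"twist":-0.537},{"tx":-47.7,"ty":-3.3,"tz":5.4,"twist":-0.537}]' 1; python3 tr2.py; python3 -c "
from tr2 import *
go(p0,2.207)"
```

```text
clock: 34.88
eef_pos: [0.4689, -0.31, 0.1759]
tcp_rot: [3.141, 0.0, 2.207]
force: [0.3, 0.5, 0.8]
width: 0.0003
tx -0.01 ty 0.14 tz -0.23 twist 0.000 now [ 0.4689 -0.31    0.1759] [3.141 0.    2.207] w 0.0003 F [0.3 0.5 0.8]
0.05 -23.3 21.7 47.4 tx -0.00 ty 0.25 tz -0.00
0.15 -24.2 21.0 47.5 tx 0.07 ty 0.32 tz 0.05
0.25 -24.9 20.2 47.5 tx 0.13 ty 0.40 tz 0.09
0.35 -25.6 19.4 47.4 tx 0.19 ty 0.48 tz 0.13
0.45 -26.6 18.3 47.4 tx 0.27 ty 0.59 tz 0.19
0.55 -27.8 16.9 47.4 tx 0.36 ty 0.73 tz 0.25
0.65 -28.8 15.3 47.2 tx 0.45 ty 0.89 tz 0.31
0.75 -29.6 13.5 46.8 tx 0.51 ty 1.07 tz 0.36
0.85 -30.1 11.6 46.2 tx 0.55 ty 1.26 tz 0.39
0.95 -30.4 9.6 45.4 tx 0.58 ty 1.46 tz 0.40
1.05 -30.2 7.9 44.4 tx 0.56 ty 1.63 tz 0.39
1.15 -29.6 6.6 43.3 tx 0.51 ty 1.76 tz 0.36
1.25 -28.9 5.4 42.1 tx 0.46 ty 1.88 tz 0.32
1.35 -28.1 4.2 40.9 tx 0.39 ty 2.00 tz 0.27
1.45 -27.2 3.2 39.6 tx 0.31 ty 2.10 tz 0.22
tx -0.01 ty 0.14 tz 12.77 twist 0.000 now [ 0.4689 -0.31    0.1759] [3.141 0.    2.207] w 0.0003 F [0.3 0.5 0.8]
```

Descend, watching the force.

```bash
python3 -m jog '[{"tx":0,"ty":0.14,"tz":4,"twist":0},{"tx":0,"ty":0.14,"tz":7,"twist":0},{"tx":0,"ty":0.14,"tz":9,"twist":0},{"tx":0,"ty":0.14,"tz":10.5,"twist":0},{"tx":0,"ty":0.14,"tz":11.5,"twist":0},{"tx":0,"ty":0.14,"tz":11.5,"twist":0}]' 1;  python3 -m jog '[{"tx":0,"ty":0,"tz":0.5,"twist":0},{"tx":0,"ty":0,"tz":0.9,"twist":0},{"tx":0,"ty":0,"tz":1.2,"twist":0},{"tx":0,"ty":0,"tz":1.2,"twist":0}]' 1;python3 -c "
from tr2 import *
go(p0,2.207)"
```

```text
clock: 35.62
eef_pos: [0.4697, -0.3093, 0.0602]
tcp_rot: [-3.141, -0.0, 2.207]
force: [-0.9, -0.0, -0.6]
width: 0.0002
clock: 36.12
eef_pos: [0.4696, -0.3093, 0.0481]
tcp_rot: [-3.141, -0.0, 2.207]
force: [-0.5, 0.1, 1.0]
width: -0.0001
tx -0.03 ty 0.04 tz -0.02 twist -0.000 now [ 0.4696 -0.3093  0.0481] [-3.141 -0.     2.207] w -0.0001 F [-0.5  0.1  1. ]
```

Free. Push to about θ = 0.55 and check.

```bash
python3 -m jog '[{"tx":0,"ty":0.25,"tz":0,"twist":0},{"tx":0.07,"ty":0.32,"tz":0.05,"twist":0},{"tx":0.13,"ty":0.4,"tz":0.09,"twist":0},{"tx":0.19,"ty":0.48,"tz":0.13,"twist":0},{"tx":0.27,"ty":0.59,"tz":0.19,"twist":0},{"tx":0.36,"ty":0.73,"tz":0.25,"twist":0},{"tx":0.36,"ty":0.73,"tz":0.25,"twist":0}]' 1;  python3 - <<'E'
from tr2 import *
go(p0,2.207)
s=sense();c=optics.capture('wrist');w=cloud(c,s);save(c,'w8.png',None,1.2)
for n,w in (('wrist',w),('side',cloud(optics.capture('side')))):
  g=(w-C)@np.c_[U,Rr,N]*1000
  t=(w-np.array(s['eef_pos']))@rot(s['tcp_rot'])*1000
  q=(abs(g[...,2]+8.1)<3)&(np.linalg.norm(g[...,:2],axis=-1)<44)&~((abs(t[...,0])<16)&(abs(t[...,1])<18))
  p=g[q][:,:2].astype(np.float32);print(n,len(p),cv2.minAreaRect(p) if len(p)>5 else '')
E
```

```text
clock: 37.0
eef_pos: [0.4733, -0.3021, 0.0457]
tcp_rot: [-3.141, -0.0, 2.207]
force: [-1.5, -3.3, 1.3]
width: 0.0002
tx -0.39 ty -0.69 tz -0.26 twist -0.000 now [ 0.4733 -0.3021  0.0457] [-3.141 -0.     2.207] w 0.0002 F [-1.5 -3.3  1.3]
wrist 1452 ((-21.44359016418457, -5.793910026550293), (26.038204193115234, 14.766132354736328), 9.946459770202637)
side 57 ((-9.638965606689453, 1.1153373718261719), (60.15373229980469, 58.838905334472656), 44.05073928833008)
```

View pics/w8.png

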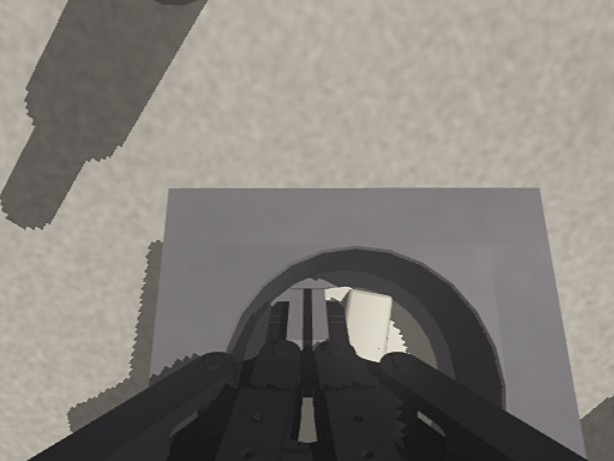

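The bar has begun to turn, with its lower end at (370, 320) and θ ≈ 0.17. The fingertip is narrower than I assumed, so I replan from here.

```bash
sed -e 's/13.4,-13\]/13.4,-10]/; s/\[.4,1.0\],\[6,11\]/[.2,.5],[11,13]/; s/+13)/+10)/' -e 's/^p0=.*/p0=np.array(sense()["eef_pos"])/' tr2.py > tr3.py; python3 tr3.py | sed 1d
```

```text
0.05 -28.3 18.4 46.9 tx 0.03 ty -0.11 tz 0.03
0.15 -29.1 17.3 46.9 tx 0.09 ty 0.01 tz 0.08
0.25 -30.1 15.9 46.9 tx 0.17 ty 0.14 tz 0.13
0.35 -31.3 14.3 47.0 tx 0.27 ty 0.30 tz 0.20
0.45 -32.2 12.6 47.0 tx 0.35 ty 0.47 tz 0.25
0.55 -32.7 10.9 46.6 tx 0.38 ty 0.65 tz 0.28
0.65 -32.7 9.3 45.9 tx 0.38 ty 0.80 tz 0.28
0.75 -32.5 7.7 45.2 tx 0.37 ty 0.96 tz 0.27
0.85 -32.2 6.2 44.3 tx 0.35 ty 1.12 tz 0.26
0.95 -31.8 4.7 43.3 tx 0.31 ty 1.27 tz 0.23
1.05 -31.2 3.2 42.3 tx 0.26 ty 1.41 tz 0.19
1.15 -30.4 1.8 41.2 tx 0.20 ty 1.55 tz 0.15
1.25 -29.5 0.5 39.9 tx 0.13 ty 1.68 tz 0.10
1.35 -28.5 -0.7 39.0 tx 0.04 ty 1.81 tz 0.04
1.45 -27.4 -1.8 38.3 tx -0.05 ty 1.92 tz -0.02
```

```bash
python3 -m jog '[{"tx":0.1,"ty":0.14,"tz":0.08,"twist":0},{"tx":0.22,"ty":0.3,"tz":0.16,"twist":0},{"tx":0.32,"ty":0.47,"tz":0.23,"twist":0},{"tx":0.37,"ty":0.65,"tz":0.27,"twist":0},{"tx":0.38,"ty":0.8,"tz":0.28,"twist":0},{"tx":0.37,"ty":0.96,"tz":0.27,"twist":0},{"tx":0.35,"ty":1.12,"tz":0.26,"twist":0},{"tx":0.31,"ty":1.27,"tz":0.23,"twist":0},{"tx":0.31,"ty":1.27,"tz":0.23,"twist":0}]' 1;  cat > lk.py <<'E'
from tr2 import *
s=sense();c=optics.capture('wrist');w=cloud(c,s);g=(w-C)@np.c_[U,Rr,N]*1000
t=(w-np.array(s['eef_pos']))@rot(s['tcp_rot'])*1000
q=(abs(g[...,2]+8.1)<3)&(np.linalg.norm(g[...,:2],axis=-1)<46)&~((abs(t[...,0])<14)&(abs(t[...,1])<16)&(t[...,2]<0))
T=(np.array(s['eef_pos'])+[0,0,OFF]-C)@np.c_[U,Rr,N]*1000
p=g[q][:,:2].astype(np.float32);print('tip',T.round(1),len(p),cv2.minAreaRect(p) if len(p)>5 else '',s['force'].round(1))
E
python3 lk.py
```

```text
clock: 38.22
eef_pos: [0.4819, -0.2919, 0.0434]
tcp_rot: [3.142, -0.0, 2.207]
force: [-2.7, -0.7, 0.5]
width: 0.0
tip [-31.8   4.4 -13. ] 1517 ((-6.451412200927734, -6.330875396728516), (52.443931579589844, 17.813892364501953), 43.63993453979492) [-2.7 -0.7  0.5]
```

```bash
python3 -m jog '[{"tx":-0.05,"ty":0.14,"tz":-0.04,"twist":0},{"tx":-0.11,"ty":0.28,"tz":-0.08,"twist":0},{"tx":-0.18,"ty":0.41,"tz":-0.13,"twist":0},{"tx":-0.24,"ty":0.5,"tz":-0.17,"twist":0},{"tx":-0.24,"ty":0.5,"tz":-0.17,"twist":0}]' 1; python3 lk.py
```

```text
clock: 38.9
eef_pos: [0.4871, -0.2906, 0.045]
tcp_rot: [-3.141, -0.001, 2.207]
force: [-4.4, 1.6, -2.3]
width: -0.0003
tip [-29.3  -0.6 -12.9] 963 ((-6.739612102508545, -11.196792602539062), (45.26218795776367, 14.591607093811035), 53.9528694152832) [-4.4  1.6 -2.3]
```

```bash
python3 -m jog '[{"tx":-0.12,"ty":0.09,"tz":-0.09,"twist":0},{"tx":-0.24,"ty":0.17,"tz":-0.17,"twist":0},{"tx":-0.34,"ty":0.25,"tz":-0.24,"twist":0},{"tx":-0.34,"ty":0.25,"tz":-0.24,"twist":0}]' 1; python3 lk.py
```

```text
clock: 39.45
eef_pos: [0.4907, -0.2906, 0.0469]
tcp_rot: [-3.141, -0.003, 2.208]
force: [-6.4, 8.8, -3.3]
width: -0.0001
tip [-26.3  -3.5 -12.5] 490 ((-4.531930446624756, -15.632598876953125), (39.62942123413086, 10.389678955078125), 60.24475860595703) [-6.4  8.8 -3.3]
```

```bash
python3 -m jog '[{"tx":0.3,"ty":-0.1,"tz":0,"twist":0},{"tx":0.3,"ty":-0.1,"tz":-3,"twist":0},{"tx":0.3,"ty":-0.1,"tz":-8,"twist":0},{"tx":0.3,"ty":-0.1,"tz":-14,"twist":0},{"tx":0.3,"ty":-0.1,"tz":-18,"twist":0},{"tx":0.3,"ty":-0.1,"tz":-18,"twist":0},{"tx":0.3,"ty":-0.1,"tz":-18,"twist":0}]' 1; python3 lk.py
python3 - <<'E'
from h import *
c=optics.capture('side')
for t in ['spray','tumbler_a','drawer_front']:
    print(t,[(np.round(d['at'],3).tolist(),round(d['confidence'],2)) for d in optics.look_for('side',t)[:6]])
w=cloud(c)
for lo,hi in((.133,.148),(.203,.217)):
  q=(w[...,2]>lo)&(w[...,2]<hi)&(w[...,0]>.54)&(w[...,0]<.68)&(w[...,1]>.03)&(w[...,1]<.34)
  k,l,st,ce=cv2.connectedComponentsWithStats(q.astype(np.uint8))
  for i in range(1,k):
    if st[i,4]>30:
        p=w[l==i]; cc,r=cv2.minEnclosingCircle((p[:,:2]*1000).astype(np.float32)); print(np.round(cc,1),round(r,1),np.median(p[:,2]))
ya=.1;ex=np.array([np.cos(ya),np.sin(ya)]);ey=np.array([-np.sin(ya),np.cos(ya)]);O=np.array([.6253,.1846])
X=(w[...,:2]-O)@ex;Y=(w[...,:2]-O)@ey;z=w[...,2]
for yc in(-.1,0,.1):
  q=(abs(Y-yc)<.04)&(X<-.05)&(X>-.24)&(z>.015)&(z<.05);print(np.percentile(X[q],[2,10,50]))
E
```

```text
clock: 40.38
eef_pos: [0.4888, -0.2906, 0.2273]
tcp_rot: [3.142, 0.0, 2.207]
force: [-0.3, 0.5, -1.0]
width: 0.0001
tip [ 76.   -1.9 136. ] 1293 ((0.11941361427307129, 0.3388175964355469), (69.76687622070312, 18.279888153076172), 78.22412109375) [-0.3  0.5 -1. ]
spray [([0.714, -0.24, 0.082], 0.89), ([0.686, -0.326, 0.073], 0.77), ([0.333, -0.205, 0.077], 0.68), ([0.612, 0.2, 0.144], 0.64)]
tumbler_a [([0.604, 0.323, 0.123], 0.97), ([0.608, 0.259, 0.133], 0.9), ([0.62, 0.124, 0.13], 0.83), ([0.625, 0.07, 0.133], 0.72)]
drawer_front [([0.541, 0.207, 0.05], 0.72)]
[643.6  64.8] 25.3 0.1402213866194874
[636.1 119.4] 24.3 0.14026810122379368
[626.3 188.2] 27.1 0.14107001532352598
[623.2 254.6] 24.5 0.14042454411226402
[614.9 310.1] 24.1 0.14040647875095652
[627.7 187.3] 15.9 0.21031882735258411
[-0.08470103 -0.08432995 -0.08384642]
[-0.08627293 -0.0856915  -0.08493372]
[-0.0871852  -0.08690866 -0.08629405]
```

Run:
```python
from tr2 import *
s=sense();c=optics.capture('wrist');w=cloud(c,s);g=(w-C)@np.c_[U,Rr,N]*1000
im=c['image'].astype(int);rr=np.linalg.norm(g[...,:2],axis=-1)
q=(abs(g[...,2]-1.5)<4)&(rr>51)&(rr<74)&(im.min(2)>135)
k,l,st,ce=cv2.connectedComponentsWithStats(q.astype(np.uint8))
for i in range(1,k):
    if st[i,4]>10: m=g[l==i].mean(0);print(m.round(1),st[i,4],'angle',np.arctan2(m[1],m[0]))
# dark pointer on bar
q=(abs(g[...,2]+8)<3)&(rr<36)&(im.max(2)<60);m=g[q].mean(0);print('pointer',m.round(1),q.sum(),np.arctan2(m[1],m[0]))
save(c,'w9.png',None,1.3)
```

```text
[22.6 57.7  2.6] 151 angle 1.1981418173088283
pointer [ 4.5 21.5 -7.4] 76 1.3638591365346644
```

View pics/w9.png

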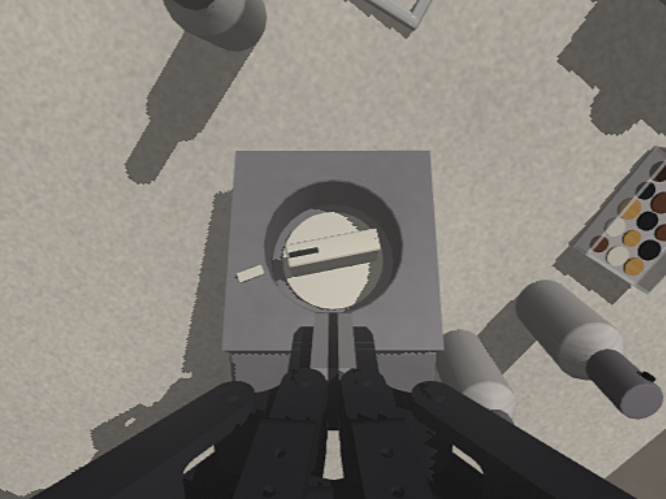

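The pointer measures 1.364 against the mark at 1.198, so it overshot and has to go back about 0.165 rad. I nudge the pointer end, on the +R side, upslope.

```bash
python3 -c "
from tr2 import *
p=C+(-25*U+20*Rr-12.5*N)/1000-np.array([0,0,OFF]);print(p);go(p,2.207)"
```

```text
[ 0.4724875  -0.3054575   0.04773375]
tx -0.27 ty -2.19 tz 17.92 twist -0.000 now [ 0.4886 -0.2904  0.2269] [-3.141e+00 -1.000e-03  2.207e+00] w 0.0005 F [-0.1 -0.6 -0.6]
```

```bash
python3 -m jog '[{"tx":-0.27,"ty":-2.2,"tz":5,"twist":0},{"tx":-0.27,"ty":-2.2,"tz":10,"twist":0},{"tx":-0.27,"ty":-2.2,"tz":14,"twist":0},{"tx":-0.27,"ty":-2.2,"tz":16.5,"twist":0},{"tx":-0.27,"ty":-2.2,"tz":17.9,"twist":0},{"tx":-0.27,"ty":-2.2,"tz":17.9,"twist":0}]' 1;  python3 lk.py; python3 -m jog '[{"tx":-0.15,"ty":0,"tz":-0.1,"twist":0},{"tx":-0.28,"ty":0,"tz":-0.19,"twist":0},{"tx":-0.4,"ty":0,"tz":-0.28,"twist":0},{"tx":-0.4,"ty":0,"tz":-0.28,"twist":0}]' 1;  python3 lk.py
```

```text
clock: 41.42
eef_pos: [0.4724, -0.3055, 0.0481]
tcp_rot: [-3.141, -0.001, 2.207]
force: [-0.1, 0.7, 0.1]
width: 0.0001
tip [-24.8  20.1 -12.2] 1450 ((-1.1031126976013184, -4.775867462158203), (61.05025863647461, 17.84912872314453), 77.91927337646484) [-0.1  0.7  0.1]
clock: 41.98
eef_pos: [0.4748, -0.309, 0.0515]
tcp_rot: [-3.141, -0.0, 2.207]
force: [-4.3, 3.2, 1.1]
width: -0.0
tip [-19.4  20.3 -11.8] 2432 ((-1.2314362525939941, -3.5635108947753906), (63.27850341796875, 17.979686737060547), 70.96955871582031) [-4.3  3.2  1.1]
```

```bash
python3 -m jog '[{"tx":0.3,"ty":0,"tz":0.1,"twist":0},{"tx":0.3,"ty":0,"tz":0.1,"twist":0},{"tx":0.3,"ty":0,"tz":-3,"twist":0},{"tx":0.3,"ty":0,"tz":-8,"twist":0},{"tx":0.3,"ty":0,"tz":-14,"twist":0},{"tx":0.3,"ty":0,"tz":-18,"twist":0},{"tx":0.3,"ty":0,"tz":-18,"twist":0},{"tx":0.3,"ty":0,"tz":-18,"twist":0}]' 1; python3 lk.py; python3 -c "
from h import *
c=optics.capture('side');save(c,'s10.png',None,1.5)"
```

```text
clock: 43.02
eef_pos: [0.473, -0.3065, 0.2309]
tcp_rot: [-3.141, -0.0, 2.207]
force: [-0.5, 0.8, -0.6]
width: 0.0001
tip [ 80.9  20.2 136.9] 1270 ((0.028393030166625977, 0.365234375), (69.78717041015625, 18.625520706176758), 70.94075775146484) [-0.5  0.8 -0.6]
```

View pics/s10.png

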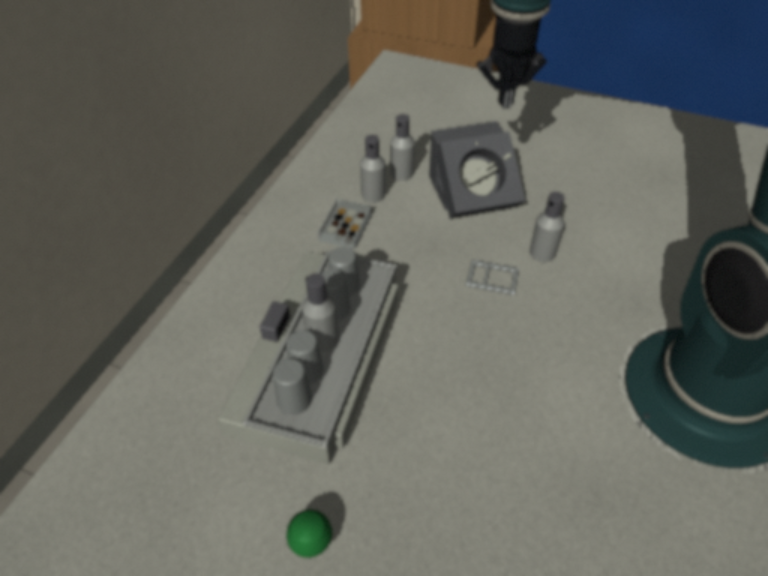

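The picture shows the bottle at (318, 310) upright between the two tumbler pairs and the drawer closed at (360, 370). The dial pointer faces the mark near (510, 157), the other items have not moved, and the arm is clear.

```bash
python3 -c "
from h import *
print(bot.job_done())"
```

```text
the job is handed in; nothing more can be done
None
```

I finished the job and handed it in at about 43 s of the 72 s allowed; no verdict was reported.

- **Tumblers:** I gripped the two inner ones in turn and slid them outward, each pushing its outer neighbour. They ended about 135 mm apart, centre to centre. All four tops last measured 140 mm above the counter, so they are standing.
- **Bottle:** I took the leftmost one by its cap and released it on the tray within about 3 mm of the middle along the row. Its cap top measured 210 mm, so it is upright on the tray floor.
- **Drawer:** The first push only caught the drawer's top edge, because the shut fingers end about 26 mm short of the reported TCP. It may have stopped about 3 mm short, so I pushed again lower, to a hard stop. The face then measured about 86 mm in front of the stand's origin, which agrees with fully home.
- **Dial:**
  - **First try:** for the same reason, the fingers passed above the bar and did not touch it.
  - **Second try:** this turned it too far, to 1.365 rad, so I nudged it back.
  - **Final check:** the dial is at 1.238 rad. The mark measured 1.198, so it is inside the 0.13 tolerance.
- **Left alone:** The last picture shows the dryer ball, buckle and button tray undisturbed and the arm clear of everything. I did not re-measure those three.

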